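Set the carton guide with the removable crank

TASK

Take the crank out of the brown tool tray, push it fully home on the square shaft of the carton guide and wind it clockwise until the fence's red pointer stands at the yellow marker (within the marker's width). Then lift the crank off the shaft and lay it down flat in the tool tray again, grip up as it was, without dropping it. Move the fence only with the crank, and leave the other things where they are.

Things in the scene. Friction and masses are not known exactly. Their poses are not given: they have to be found in the camera images.
- crank: Removable steel crank, loose, 122 mm long, about 0.4 kg, lying at the start in tool_tray: hub underside and arm on the floor, socket down, grip up. Origin: centre of the hub's underside. z = up out of the hub (along the shaft when fitted); x = along the arm towards the grip. Arm: flat bar 20 mm wide, 12 mm thick, flush with the hub's underside, from the hub to x = 100 mm.
- crank_hub (a point): Point on the crank hub's axis, 30 mm above its underside; axes as the crank's. The hub is a dark square block, 44 x 44 mm (sides along x and y) and 50 mm high, with an orange band near the top. In its underside is a square socket 23 x 23 mm, sides along x and y, 36 mm deep.
- crank_grip (a point): Centre of the crank's grip, 85 mm from the hub's axis along the crank's x, 44 mm above the hub's underside; axes as the crank's. The grip is a black round handle, 25 mm diameter, parallel to the crank's z, from 15 to 73 mm above the hub's underside. It turns freely on its pin.
- shaft: Square steel shaft on the sloping blue gear housing. Origin: on the axis at the top of the round collar (42 mm wide) on which a fully fitted hub's underside rests. z = outward along the shaft, leaning 30 degrees from vertical to the robot's side; x, y are normal to its flats and turn with it. The housing's sloping face is 14 mm below the collar's top, parallel to it, 130 mm wide and 170 mm long.
- shaft_tip (a point): Centre of the shaft's end face, 30 mm above the collar. The shaft is 20 x 20 mm; its last 7 mm taper to 13 mm. It turns stiffly (0.28 N m, about 3.3 N at the crank's grip) and stays where it is left. Turned clockwise, seen from outside looking down the shaft, it moves the fence along the marker's -y by 22 mm per radian; counter-clockwise moves it back. It can turn clockwise well past the marker.
- fence: Sliding blue guide fence (110 mm long, 14 mm thick) on the roller bed behind the gear housing; driven only by the shaft. Origin: at the foot of its small red pointer (7 mm wide along the scale), which rides beside the white scale beam on the far side of the bed. It slides along the machine's y. At the start it lies on the marker's +y side.
- marker: Yellow marker clipped to the white scale beam: 24 x 14 x 12 mm (14 mm along the scale), fixed, origin at the centre of its underside. y = along the scale, the direction in which the fence slides (to the left seen from the robot). The pointer is at the marker when the fence's y in the marker's frame is 0; the marker is 14 mm wide along y.
- tool_tray: Kraft-brown cardboard tray fixed to the table, outside 240 (x) x 260 (y) x 45 mm high, walls and floor 5 mm. Origin: centre of its underside, z up; the inner floor is at z = 5 mm. It starts on the left or on the right of the machine. The crank starts in its +y half, the grip pointing roughly to its -x; at the end it may lie anywhere flat on its floor. A steel angle lies along its -y side.
- angle_a: Bystander: galvanised steel angle, 120 x 42 x 34 mm, loose in tool_tray along its -y side. Origin: centre of its underside, x = lengthwise.
- angle_b: Bystander: aluminium angle, 140 x 42 x 34 mm, loose in the other (grey) tray. Origin: centre of its underside.
- carton_a: Bystander: small carton 100 x 70 x 50 mm, loose in the grey tray. Origin: centre of its underside.
- carton_b: Bystander: carton 90 x 80 x 80 mm, loose on the roller bed by the fixed fence. Origin: centre of its underside.
- tape_roll: Bystander: roll of brown tape lying flat, 100 mm diameter, 48 mm high, loose on the table. Origin: centre of its underside.
- scanner: Bystander: grey and black hand scanner, about 130 x 55 x 34 mm, loose on the table. Origin: underside of its grey handle.
- castor_wheel: Bystander: black rubber wheel lying flat, 64 mm diameter, 26 mm high, loose on the table. Origin: centre of its underside.
Not all that is in view belongs to the job. Leave any blue, green or purple look-alike of the crank alone.

How it is judged:
On the way, in this order (a step that is already met when the one before it is completed fails the run):
1. the crank sits fully home on the square shaft (x of crank in the frame of shaft between -0.006 and 0.006 m and y of crank in the frame of shaft between -0.006 and 0.006 m and z of crank in the frame of shaft below 0.006 m and angle between the z axis of crank and the z axis of shaft, either way round below 0.2 rad), for 0.2 s.
2. with the crank on the shaft, the fence's pointer stands at the yellow marker (x of crank in the frame of shaft between -0.006 and 0.006 m and y of crank in the frame of shaft between -0.006 and 0.006 m and z of crank in the frame of shaft below 0.014 m and angle between the z axis of crank and the z axis of shaft, either way round below 0.2 rad and y of fence in the frame of marker between -0.007 and 0.007 m), for 0.3 s.
At the end, for the whole second after the job is handed in: The red pointer is within 7 mm of the yellow marker's centre along the scale and still; the crank lies flat on the floor of the brown tool tray (hub centre inside the tray, hub underside within 7 mm of the floor, tilted less than 0.15 rad, grip up) at rest (y of fence in the frame of marker between -0.007 and 0.007 m and x of crank in the frame of tool_tray between -0.1 and 0.1 m and y of crank in the frame of tool_tray between -0.11 and 0.11 m and z of crank in the frame of tool_tray below 0.012 m and angle between crank's own z axis and vertical below 0.15 rad and linear speed of crank below 0.03 m/s and contact force between crank and tool_tray above 0.5 N and linear speed of fence below 0.003 m/s); the robot touches nothing.
It fails at once if the shaft or the fence is moved or pressed directly by the robot instead of with the crank (contact force between any of shaft, fence and the fingers above 2 N or contact force between any of shaft, fence and the arm above 2 N).
It fails at once if the crank is dropped (falls freely faster than 0.8 m/s) (linear speed of crank above 0.8 m/s and contact force between crank and the fingers below 0.1 N).
It fails at once if another loose thing is moved by more than 40 mm (the angle in the tool tray: 60 mm) (distance of any of angle_b, carton_a, carton_b, tape_roll, scanner, castor_wheel from where it was at the start of the episode above 0.04 m or distance of angle_a from where it was at the start of the episode above 0.06 m).
It also fails if it takes over 72 s, if anything falls off the work surface, if the arm or the gripper's body presses on something with over 40 N, if the wrist force passes 120 N, or if a joint passes its speed limit or range.

ROBOT

A 6-joint arm with a two-finger parallel gripper is mounted at the origin on the work surface. World frame = base frame: x ahead of the robot, y to its left, z up, the work surface at z = 0. Lengths are in m, angles in rad, forces in N, time in s.
With the tool pointing down it reaches from about 0.425 to 0.95 m from the base axis. Payload 14.7 kg.
Tool frame: the origin (TCP) lies between the finger pads; the fingertips stand 11 mm ahead of it and the grasp point (between the pads) lies 8 mm behind it; z points along the fingers, y is the direction in which the jaws open and shut (so a half turn about z gives the same grasp; the last joint's range is limited). The gripper opens to 85 mm and grips with 20 to 120 N. Pads are 22 mm wide; open, the fingers measure 114 mm over their backs; the gripper's body (76 mm by 85 mm) begins 54 mm behind the grasp point. The pads swing forward as they close: fully open they stand 13 mm farther back than shut.
Start: joints at [1.213, 0.48, 1.596, -0, 1.065, -0.047], TCP at [0.199, 0.619, 0.218] pointing down, gripper open.
Joint ranges: [-2.75, 2.75], [-0.82, 2.05], [0.23, 2.67], [-1.56, 4.7], [0.09, 2.69], [-2.92, 2.92]. Speed limits (rad/s): [1.89, 1.89, 2.39, 3.01, 3.01, 3.01].

INTERFACE

Orientations are given as a rotation vector (axis times angle).
In Python, from workcell import robot gives the robot as it stands.
- The arm moves only by the tool arm_command, never from a script. Its arguments are lists of equal length, an entry for each row: "translation": the shift along the tool's x, y, z in mm, a list of three; "turn": the turn, a rotation vector about the tool's x, y, z in rad, a list of three; "grip": the opening, from 0 (shut) to 1 (fully open). In form: {"translation": [[dx, dy, dz], ...], "turn": [[wx, wy, wz], ...], "grip": [grip, ...]}. A call has 1 to 20 rows; each row is the pose to reach, as a shift and turn from the pose commanded when the call began, along the tool's axes at that moment; what a row does not reach only later rows make up. A row lasts 1/8 s, in which the tool goes at most 62.5 mm and 10.7 degrees, less where a joint would pass 70% of its speed; a pose out of reach is approached as far as the arm can. A call with a gripper value outside its range is refused whole. The fingers move at their own pace and stop on an object; the grip force is fixed at half the most. Time passes only in rows, so rows that repeat a pose let the fingers close. It gives the time, the measured TCP pose, the force and the opening at its end, in the units of the state.
- robot.observe(): the state, without advancing time (a new reading comes with each control period).
- robot.capture(name): name is "scene" or "side" or "wrist"; returns a dict with "color" (400x640x3 uint8, red, green, blue), "fx", "fy", "cx", "cy" (pixels), "pose" (4x4, takes a point from camera to world coordinates); the wrist camera has in their place "hand_eye" (4x4, takes a point from camera to tool coordinates, whose origin is the TCP and whose axes are the flange's). Camera axes: x right, y down, z forward; pixel columns grow to the right and rows downward; lengths in m; the calibration is good to about 2 mm. A picture is of the moment at which its call begins: read the wrist's pose just before it. There is no depth.
- robot.finish_job(): hands the job in, once; it reports no verdict.
The state is a dict: "time": time; "joints": joint angles; "qd": joint speeds; "joint_torque": joint torques, N m; "tcp_pos": TCP position; "tcp_rot": TCP orientation; "contact_force": force on the tool from outside, world axes, zero at the start; "moment": the same for the moment, N m; "width": finger opening in m.
Only numpy, scipy, OpenCV 4.12 (cv2) and the standard library are available. Lean on these libraries where they do the work, as an engineer would, in place of code of your own. Each camera call takes 0.05 s, during which the arm holds its last target.

## Working session

There is one attempt and no reset: what is moved stays moved. The work goes in short steps, Python scripts to look and compute and a tool call to move; the robot and the scene stay as the last step left them, time stands still between calls to the robot, and variables do not carry over. Pictures are saved under pics/ and viewed, and the job is handed in when it is done.

Besides the shell and the picture viewer there is one more tool, called in YAML: its name, and indented under it one key for each argument. arm_command: Moves the arm, as the interface text tells. Its arguments: {"type":"object","properties":{"translation":{"type":"array"},"turn":{"type":"array"},"grip":{"type":"array"}},"required":["translation","turn","grip"]}

```bash
mkdir -p pics; ls
python3 - <<'E'
from workcell import robot
import cv2
print(robot.observe())
for n in ["scene","side","wrist"]:
    c=robot.capture(n); cv2.imwrite(f"pics/{n}0.png",c["color"][:,:,::-1])
    print(n,c["fx"],c["cx"],c["cy"],c.get("pose",c.get("hand_eye")))
E
```

```text
pics
{'time': 0.0, 'joints': array([ 1.21339347e+00,  4.80829761e-01,  1.59686581e+00, -2.78384579e-05,
        1.06508521e+00, -4.66258922e-02]), 'qd': array([-1.15227094e-03, -6.48621648e-04, -4.42499564e-05,  9.72266060e-04,
        5.84100293e-05, -1.38657744e-03]), 'joint_torque': array([ 2.27881050e-03, -9.50664496e+01, -4.30185950e+01, -3.49788490e-05,
        1.21106260e-02,  6.25236976e-05]), 'tcp_pos': array([0.1986272 , 0.61846792, 0.21767675]), 'tcp_rot': array([-4.86150934e-01, -3.10353192e+00,  1.83591098e-03]), 'contact_force': array([0.40807456, 0.06026538, 0.87505164]), 'moment': array([-0.00184991, -0.01938677, -0.00619204]), 'width': 0.08551870218618235}
scene 394.7645771208782 320.58792576153303 194.70600894835246 [[-0.80584173  0.30621142 -0.50680733  1.09382868]
 [ 0.5920338   0.43216657 -0.68024116  0.77884306]
 [ 0.01072758 -0.84821379 -0.52954536  0.78810953]
 [ 0.          0.          0.          1.        ]]
side 402.33006793852417 329.5683156851816 194.89845010418122 [[ 0.9495263  -0.25041409  0.18892484  0.18426516]
 [-0.31341045 -0.73202518  0.60490745 -0.94046064]
 [-0.01317961 -0.63358655 -0.77355955  1.25669797]
 [ 0.          0.          0.          1.        ]]
wrist 304.16278071080177 319.01914427666736 194.40416680970856 [[-1.39933368e-03 -9.63778869e-01 -2.66698956e-01  6.69711340e-02]
 [ 9.99999019e-01 -1.33361936e-03 -4.27516283e-04  3.72207903e-04]
 [ 5.63562683e-05 -2.66699293e-01  9.63779790e-01 -1.56611747e-01]
 [ 0.00000000e+00  0.00000000e+00  0.00000000e+00  1.00000000e+00]]
```

View pics/scene0.png

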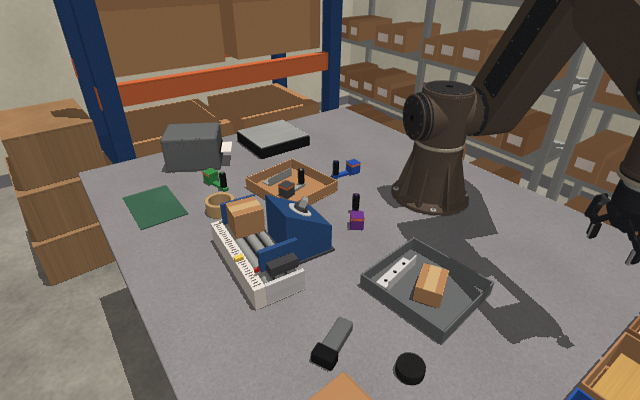

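View pics/side0.png

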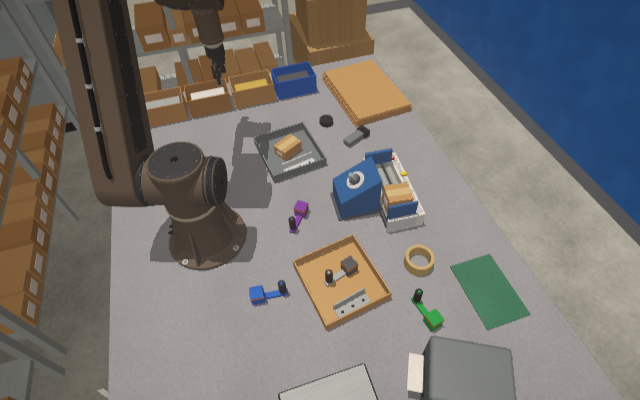

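View pics/wrist0.png

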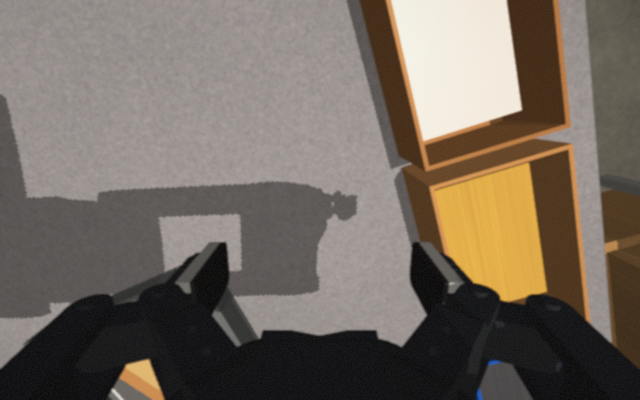

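```bash
cat > h.py <<'E'
import numpy as np, cv2
from scipy.spatial.transform import Rotation as R
from workcell import robot
def cap(n):
    s=robot.observe(); c=robot.capture(n)
    if n=="wrist":
        T=np.eye(4); T[:3,:3]=R.from_rotvec(s["tcp_rot"]).as_matrix(); T[:3,3]=s["tcp_pos"]
        c["pose"]=T@c["hand_eye"]
    return c
def ray(c,u,v):
    d=np.array([(u-c["cx"])/c["fx"],(v-c["cy"])/c["fy"],1.]); P=np.array(c["pose"])
    d=P[:3,:3]@d; return P[:3,3],d/np.linalg.norm(d)
def onplane(c,u,v,z):
    o,d=ray(c,u,v); return o+d*(z-o[2])/d[2]
def tri(rs):
    A=np.zeros((3,3));b=np.zeros(3)
    for o,d in rs:
        M=np.eye(3)-np.outer(d,d);A+=M;b+=M@o
    p=np.linalg.solve(A,b); return p,[np.linalg.norm(np.cross(p-o,d)) for o,d in rs]
def proj(c,p):
    P=np.linalg.inv(c["pose"]); q=P[:3,:3]@np.array(p)+P[:3,3]
    return np.array([c["fx"]*q[0]/q[2]+c["cx"],c["fy"]*q[1]/q[2]+c["cy"]])
def crop(c,name,x0,x1,y0,y1,k):
    im=c["color"][y0:y1,x0:x1,::-1]
    cv2.imwrite(f"pics/{name}.png",cv2.resize(im,None,fx=k,fy=k,interpolation=cv2.INTER_CUBIC))
E
python3 - <<'E'
from h import *
c=cap("side"); crop(c,"s1",290,440,140,330,3)
a=cap("scene"); crop(a,"s2",190,350,150,310,4)
import pickle; pickle.dump((c,a),open("c0.pkl","wb"))
print(onplane(c,349,262,.05),onplane(c,328,272,.07))
print(onplane(c,357,178,.15))
E
```

```text
[ 0.44898375 -0.2990566   0.05      ] [ 0.36624222 -0.32273654  0.07      ]
[ 0.57521572 -0.03141388  0.15      ]
```

View pics/s1.png

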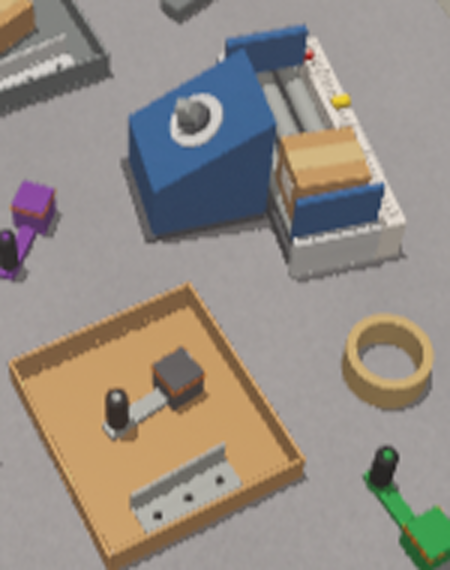

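View pics/s2.png

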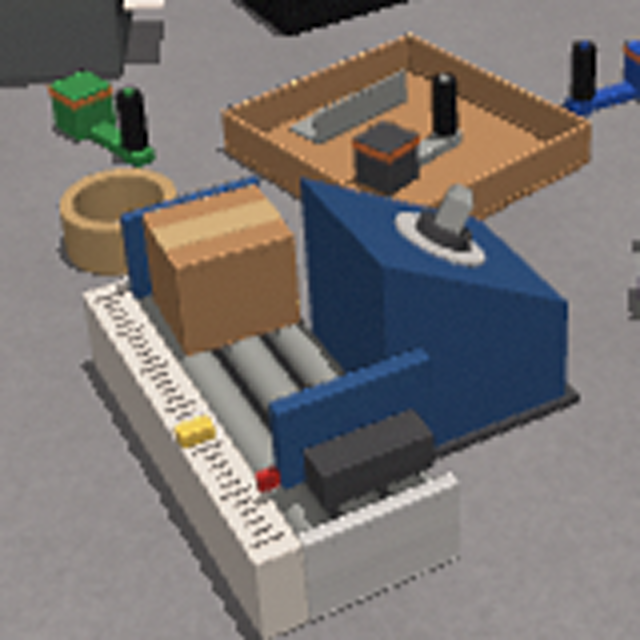

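Run:
```python
from h import *
import pickle; c,a=pickle.load(open("c0.pkl","rb"))
for n,s,q in [("hub",(178,363),(387,138)),("grip",(117,393),(443,76)),("tip",(184,105),(460,190)),("ptr",(308,55),(267,479)),("mark",(341,100),(196,431)),("coll",(197,118),(440,238)),
 ("tray1",(190,287),(588,125)),("tray2",(302,463),(225,113)),("tray3",(110,560),(408,36))]:
    print(n,*tri([ray(c,290+s[0]/3,140+s[1]/3),ray(a,190+q[0]/4,150+q[1]/4)]))
for p in [(12,362),(190,287),(302,463),(110,560)]: print(onplane(c,290+p[0]/3,140+p[1]/3,.045))
```

```text
hub [ 0.44985609 -0.29611051  0.05188732] [np.float64(0.0012988360089542642), np.float64(0.0012988360089543098)]
grip [ 0.36832294 -0.32426473  0.0786589 ] [np.float64(0.0009906385512781421), np.float64(0.0009906385512780899)]
tip [ 0.55176322 -0.02768289  0.17155487] [np.float64(0.0019030909585831441), np.float64(0.0019030909585831064)]
ptr [0.77165169 0.07470431 0.08567792] [np.float64(0.0007627927970253994), np.float64(0.0007627927970250652)]
mark [ 0.78365101 -0.00601938  0.07497927] [np.float64(0.001450675233175167), np.float64(0.0014506752331751795)]
coll [ 0.57104137 -0.02545506  0.13824599] [np.float64(0.0015734762646087929), np.float64(0.0015734762646089642)]
tray1 [ 0.41959758 -0.17730404  0.09989056] [np.float64(0.08705331953419983), np.float64(0.08705331953419974)]
tray2 [ 0.53807214 -0.44747656  0.03704361] [np.float64(0.0011860705652168913), np.float64(0.0011860705652169796)]
tray3 [ 0.30733132 -0.48300629  0.03745543] [np.float64(0.0015150098002657214), np.float64(0.0015150098002655774)]
[ 0.27285873 -0.23090925  0.045     ]
[ 0.50164333 -0.20029988  0.045     ]
[ 0.53683822 -0.45118739  0.045     ]
[ 0.30786303 -0.48662273  0.045     ]
```

```bash
cat >> h.py <<'E'
def Rxyz(q):
    return (R.from_euler('z',q[0])*R.from_euler('y',q[1]+q[2])*R.from_euler('z',q[3])*R.from_euler('y',q[4])*R.from_euler('z',q[5]))
def wrist_q(q1,q23,Rt):
    M=(R.from_euler('z',q1)*R.from_euler('y',q23)).inv()*Rt
    return M.as_euler('ZYZ')
def down(heading):  # tool z down, tool x heading
    return R.from_matrix(np.array([[np.cos(heading),np.sin(heading),0],[np.sin(heading),-np.cos(heading),0],[0,0,-1]]).T.T)
def rows(targets,base=None):
    "targets list of (pos,Rot); prints shifts (mm) and rotvecs in current tool frame"
    s=robot.observe()
    p0,R0=base if base else (s["tcp_pos"],R.from_rotvec(s["tcp_rot"]))
    for p,Rt in targets:
        print(np.round(R0.inv().apply(np.array(p)-p0)*1000,1).tolist(), np.round((R0.inv()*Rt).as_rotvec(),3).tolist())
E
python3 - <<'E'
from h import *
s=robot.observe(); R0=R.from_rotvec(s["tcp_rot"])
print((R0.inv()*Rxyz(s["joints"])).magnitude())
print(down(1.0).as_matrix())
t=[]
for k in range(1,14):
    f=k/13; a=1.257+f*(-0.60-1.257); r=.65+f*(.54-.65); z=.218+.1*np.sin(np.pi*f)
    h=1.213+np.pi+.047+f*(3.47-1.213-np.pi-.047)
    t.append(([r*np.cos(a),r*np.sin(a),z],down(h)))
rows(t)
E
```

```text
1.5707963267948961
[[ 0.54030231  0.84147098  0.        ]
 [ 0.84147098 -0.54030231  0.        ]
 [ 0.          0.         -1.        ]]
[-93.3, -15.1, -23.9] [-0.0, -0.0, -1.499]
[-180.3, -43.0, -46.5] [-0.0, -0.0, -1.427]
[-261.3, -82.5, -66.3] [-0.0, -0.0, -1.356]
[-334.8, -132.6, -82.2] [-0.0, -0.0, -1.284]
[-399.5, -191.9, -93.4] [-0.0, -0.0, -1.212]
[-454.2, -258.9, -99.1] [-0.001, -0.0, -1.141]
[-498.1, -332.1, -99.1] [-0.001, -0.0, -1.069]
[-530.5, -409.8, -93.3] [-0.001, -0.0, -0.998]
[-551.2, -490.1, -82.0] [-0.001, -0.0, -0.926]
[-559.9, -571.3, -66.0] [-0.001, -0.0, -0.854]
[-556.9, -651.8, -46.1] [-0.001, -0.0, -0.783]
[-542.6, -729.8, -23.5] [-0.001, -0.0, -0.711]
[-517.6, -803.8, 0.4] [-0.001, -0.0, -0.639]
```

```bash
sed -i "s/\*R.from_euler('z',q\[5\]))/*R.from_euler('z',q[5]+OFF))/" h.py
python3 - <<'E'
import h
from h import *
s=robot.observe(); R0=R.from_rotvec(s["tcp_rot"])
for o in (np.pi/2,-np.pi/2):
    h.OFF=o; print(o,(R0.inv()*Rxyz(s["joints"])).magnitude())
x=R0.as_matrix()[:,0]; h0=np.arctan2(x[1],x[0]); print("heading",h0, "q1",s["joints"][0])
for hd in (3.47,.33):
    print(hd, [(hd-h0), ])
E
```

```text
1.5707963267948966 2.973808827253187e-16
-1.5707963267948966 3.141592653589793
heading 2.830803258815775 q1 1.2134053302808945
3.47 [np.float64(0.6391967411842252)]
0.33 [np.float64(-2.500803258815775)]
```

```bash
sed -i "s/^def Rxyz/OFF=np.pi\/2\ndef Rxyz/" h.py
python3 - <<'E'
from h import *
t=[];N=20
for k in range(1,N+1):
    f=k/N; a=1.257+f*(-0.59-1.257); r=.65+f*(.54-.65); z=.218+.1*np.sin(np.pi*f)
    h=2.831+f*(3.47-2.831)
    t.append(([r*np.cos(a),r*np.sin(a),z],down(h)))
rows(t)
E
```

```text
[-61.4, -8.2, -15.7] [-0.001, -0.0, -0.032]
[-119.3, -22.0, -30.9] [-0.001, -0.0, -0.064]
[-175.1, -41.0, -45.4] [-0.001, -0.0, -0.096]
[-228.5, -64.9, -58.8] [-0.001, -0.0, -0.128]
[-279.0, -93.4, -70.7] [-0.001, -0.0, -0.16]
[-326.3, -126.1, -80.8] [-0.001, -0.0, -0.192]
[-369.8, -162.8, -89.0] [-0.001, -0.0, -0.224]
[-409.5, -203.1, -95.0] [-0.001, -0.0, -0.256]
[-444.8, -246.4, -98.6] [-0.001, -0.0, -0.288]
[-475.7, -292.5, -99.9] [-0.001, -0.0, -0.32]
[-502.0, -340.8, -98.6] [-0.001, -0.0, -0.352]
[-523.4, -390.8, -94.9] [-0.001, -0.0, -0.384]
[-540.0, -442.2, -88.9] [-0.001, -0.0, -0.416]
[-551.5, -494.3, -80.6] [-0.001, -0.0, -0.447]
[-558.1, -546.8, -70.4] [-0.001, -0.0, -0.479]
[-559.7, -599.2, -58.5] [-0.001, -0.0, -0.511]
[-556.5, -651.0, -45.0] [-0.001, -0.0, -0.543]
[-548.6, -701.8, -30.5] [-0.001, -0.0, -0.575]
[-536.0, -751.2, -15.2] [-0.001, -0.0, -0.607]
[-519.1, -798.6, 0.4] [-0.001, -0.0, -0.639]
```

arm_command:
  translation:
    - [-61, -8, -16]
    - [-119, -22, -31]
    - [-175, -41, -45]
    - [-228, -65, -59]
    - [-279, -93, -71]
    - [-326, -126, -81]
    - [-370, -163, -89]
    - [-410, -203, -95]
    - [-445, -246, -99]
    - [-476, -292, -100]
    - [-502, -341, -99]
    - [-523, -391, -95]
    - [-540, -442, -89]
    - [-540, -442, -89]
    - [-540, -442, -89]
  turn:
    - [0, 0, -0.03]
    - [0, 0, -0.06]
    - [0, 0, -0.1]
    - [0, 0, -0.13]
    - [0, 0, -0.16]
    - [0, 0, -0.19]
    - [0, 0, -0.22]
    - [0, 0, -0.26]
    - [0, 0, -0.29]
    - [0, 0, -0.32]
    - [0, 0, -0.35]
    - [0, 0, -0.38]
    - [0, 0, -0.42]
    - [0, 0, -0.42]
    - [0, 0, -0.42]
  grip: [1, 1, 1, 1, 1, 1, 1, 1, 1, 1, 1, 1, 1, 1, 1]

```text
time: 2.12
tcp_pos: [0.5777, 0.0329, 0.3073]
tcp_rot: [-0.17, 3.137, 0.0]
contact_force: [0.9, 0.4, 0.0]
width: 0.0853
```

Run:
```python
from h import *; import pickle
c=cap("wrist"); cv2.imwrite("pics/w1.png",c["color"][:,:,::-1]); pickle.dump(c,open("w1.pkl","wb"))
s=robot.observe(); print(s["tcp_pos"],s["joints"],proj(c,[.55,-.028,.172]))
```

```text
[0.57776439 0.03350224 0.30738011] [ 5.37005901e-03  3.00882194e-01  1.65084632e+00  2.77625274e-04
  1.18973819e+00 -1.67463851e+00] [258.55418611 145.93063969]
```

View pics/w1.png

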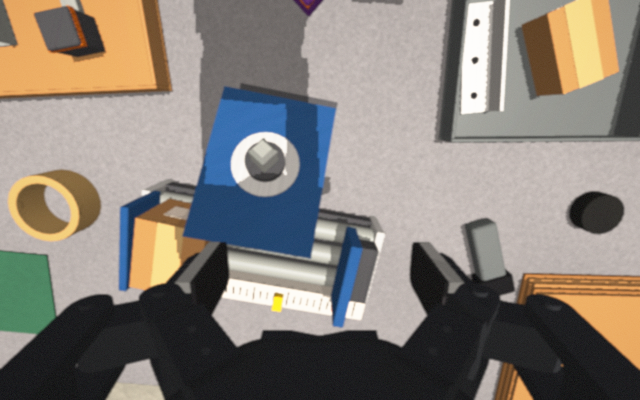

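Run:
```python
from h import *; import pickle
c=pickle.load(open("w1.pkl","rb")); crop(c,"w1a",180,340,80,260,4); crop(c,"w1b",230,300,120,200,8)
```

```text
(no output)
```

View pics/w1a.png

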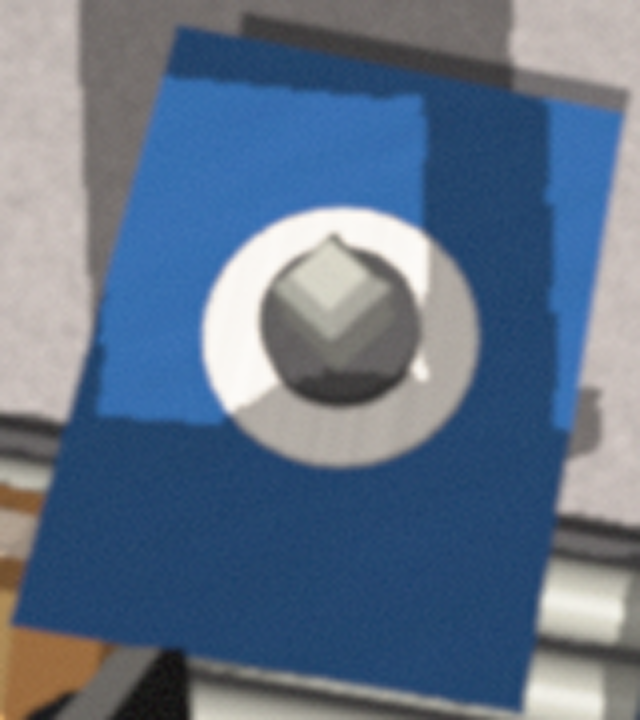

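View pics/w1b.png

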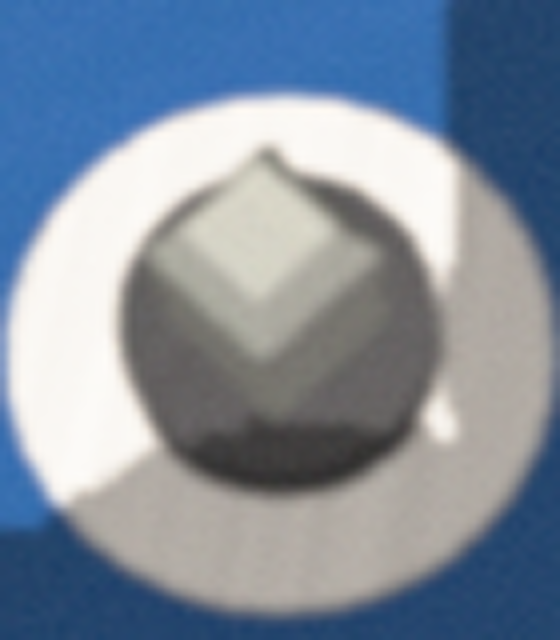

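```bash
cat >> h.py <<'E'
def tilt(psi,ax):
    "tool z = -s ; ax: turn about tool z from the pose whose tool x points to the robot side/up slope perpendicular"
    s=np.array([-.5*np.cos(psi),-.5*np.sin(psi),np.cos(np.pi/6)])
    z=-s; y=np.array([-np.sin(psi),np.cos(psi),0]); 
    x=np.cross(y,z); # 
    return R.from_matrix(np.array([x,y,z]).T)*R.from_euler('z',ax), s
E
python3 - <<'E'
from h import *; import pickle
w=pickle.load(open("w1.pkl","rb")); c,a=pickle.load(open("c0.pkl","rb"))
f=lambda p:(180+p[0]/4,80+p[1]/4)
for p,q in [((178,28),(628,92)),((15,625),(525,712))]:
  for z in (.08,.16):
    d=onplane(w,*f(q),z)-onplane(w,*f(p),z); print(z,np.arctan2(d[1],d[0]),np.linalg.norm(d))
# scale beam front edge in full w1: direction from (225,290) to (362,318)
d=onplane(w,362,318,.06)-onplane(w,225,293,.06); print("beam",np.arctan2(d[1],d[0]))
tip=tri([ray(w,263,148.5),ray(c,290+184/3,140+105/3),ray(a,190+460/4,150+190/4)]); print(tip)
for ax in (0,): 
    Rt,s=tilt(0.1,ax); print(Rt.as_matrix())
# scene beam direction
p=onplane(a,190+85/4,150+290/4,.06)-onplane(a,190+258/4,150+560/4,.06); print(np.arctan2(p[1],p[0]))
E
```

```text
0.08 1.5423626416054845 0.13573877769612444
0.16 1.5423626416054848 0.1074540982299054
0.08 1.4914100230735148 0.17639232976241145
0.16 1.4914100230735154 0.1396364329412493
beam 1.4687475825425333
(array([ 0.55224503, -0.02574712,  0.17115101]), [np.float64(0.001934553326570872), np.float64(0.0026409936413147933), np.float64(0.0020109309767553417)])
[[-8.61698884e-01 -9.98334166e-02  4.97502083e-01]
 [-8.64582750e-02  9.95004165e-01  4.99167083e-02]
 [-5.00000000e-01  6.93889390e-18 -8.66025404e-01]]
-1.6530230308083738
```

Run:
```python
from h import *
Rt,s=tilt(-.08,0); tip=np.array([.552,-.026,.171]); rows([(tip+.1*s,Rt)])
```

```text
[81.2, -47.0, 49.8] [0.05, -0.522, 0.185]
```

arm_command:
  translation:
    - [27, -16, 16]
    - [54, -31, 33]
    - [81, -47, 50]
    - [81, -47, 50]
    - [81, -47, 50]
  turn:
    - [0.017, -0.174, 0.06]
    - [0.033, -0.348, 0.12]
    - [0.05, -0.522, 0.185]
    - [0.05, -0.522, 0.185]
    - [0.05, -0.522, 0.185]
  grip: [1, 1, 1, 1, 1]

```text
time: 2.8
tcp_pos: [0.5011, -0.0217, 0.2571]
tcp_rot: [0.104, 2.617, -0.028]
contact_force: [-0.3, 0.7, 0.6]
width: 0.0853
```

Run:
```python
from h import *; import pickle
c=cap("wrist"); cv2.imwrite("pics/w2.png",c["color"][:,:,::-1]); pickle.dump(c,open("w2.pkl","wb"))
s=robot.observe(); print(s["tcp_pos"],s["joints"]); crop(c,"w2b",270,370,140,240,6)
```

```text
[ 0.50277907 -0.02183572  0.25793173] [-0.11886302  0.00436133  2.30464247  0.06515536  0.30994146 -1.66774914]
```

View pics/w2.png

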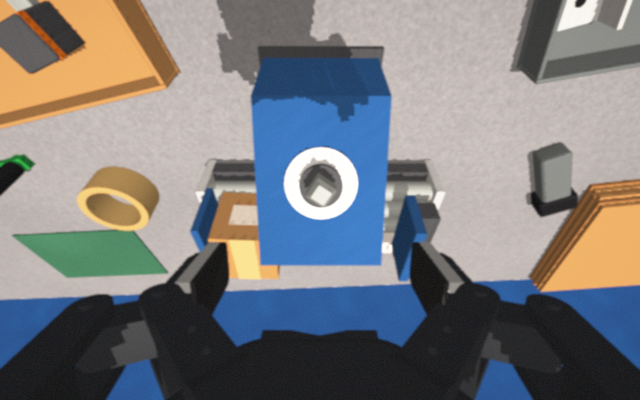

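View pics/w2b.png

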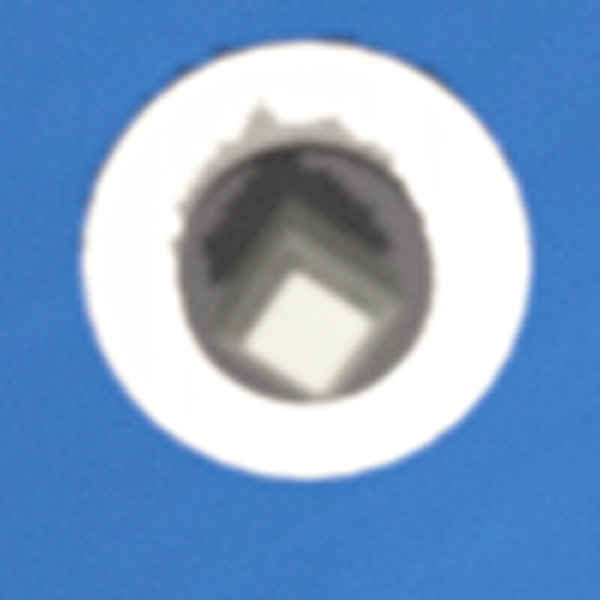

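Run:
```python
from h import *; import pickle
w=pickle.load(open("w1.pkl","rb"));w2=pickle.load(open("w2.pkl","rb")); c,a=pickle.load(open("c0.pkl","rb"))
def f(p): return 270+(p[0]+.5)/6-.5,140+(p[1]+.5)/6-.5
cs=[(300,272),(372,325),(318,398),(245,345)]
ctr=np.mean(cs,0)
tip,e=tri([ray(w,263,148.2),ray(w2,*f(ctr))]); print("tip 2 wrist",tip,e)
print(tri([ray(w2,*f(ctr)),ray(c,290+184/3,140+105/3),ray(a,190+460/4,150+190/4)]))
# machine y from face edges in w2
for p,q in [((253,97),(390,97)),((235,262),(381,264))]:
    d=onplane(w2,*q,.1)-onplane(w2,*p,.1); print("edge",np.arctan2(d[1],d[0])-np.pi/2)
for psi in (-.08,):
  Rt,s=tilt(psi,0)
  P=[]
  for p in cs:
    o,d=ray(w2,*f(p)); P.append(Rt.inv().apply(o+d*((tip-o)@s)/(d@s)-tip)*1000)
  P=np.array(P); print(np.round(P,1))
  for i in range(4):
    d=P[(i+1)%4]-P[i]; print(np.hypot(d[0],d[1]),np.degrees(np.arctan2(d[1],d[0])))
  base=tip-.03*s; print("collar",base,"dist z",s)
  # collar ellipse centre bottom
  for k,cm in (("w2",w2),("w1",w)): print(k,proj(cm,base),proj(cm,base-.014*s))
```

```text
tip 2 wrist [ 0.55103054 -0.02335799  0.1774345 ] [np.float64(0.0006131452048745931), np.float64(0.0006131452048745889)]
(array([ 0.55320396, -0.02576232,  0.17267367]), [np.float64(0.0025322916464756524), np.float64(0.0030776283562308476), np.float64(0.0020940205922287685)])
edge -0.08053984627950239
edge -0.10578164968306947
[[ 9.1 -1.8  0. ]
 [ 1.3  8.4 -0. ]
 [-9.6  0.7  0. ]
 [-1.6 -9.7 -0. ]]
12.8359704512519 127.14247244530145
13.291125003038898 -144.88679176613707
13.09556207668976 -52.76797419001671
13.264000752215166 36.23071976111652
collar [ 0.56598256 -0.02455671  0.15145374] dist z [-0.49840085  0.03995735  0.8660254 ]
w2 [321.47438291 186.73949535] [321.36968707 183.33317146]
w1 [264.86104231 159.51736272] [265.88659645 164.10767533]
```

```bash
cat >> h.py <<'E'
from scipy.spatial.transform import Slerp
def path(p1,R1,N):
    s=robot.observe(); p0=s["tcp_pos"];R0=R.from_rotvec(s["tcp_rot"])
    S=Slerp([0,1],R.concatenate([R0,R1]))
    rows([(p0+(np.array(p1)-p0)*k/N,S(k/N)) for k in range(1,N+1)])
E
python3 - <<'E'
from h import *
path([.44,-.30,.22],down(3.47),6)
E
```

```text
[9.0, -47.0, 2.1] [-0.018, 0.086, -0.066]
[18.1, -94.1, 4.2] [-0.036, 0.172, -0.133]
[27.1, -141.1, 6.3] [-0.053, 0.258, -0.199]
[36.2, -188.2, 8.4] [-0.071, 0.344, -0.265]
[45.2, -235.2, 10.5] [-0.089, 0.43, -0.331]
[54.3, -282.2, 12.6] [-0.107, 0.516, -0.398]
```

arm_command:
  translation:
    - [9, -47, 2]
    - [18, -94, 4]
    - [27, -141, 6]
    - [36, -188, 8]
    - [45, -235, 10]
    - [54, -282, 13]
    - [54, -282, 13]
    - [54, -282, 13]
  turn:
    - [-0.018, 0.086, -0.066]
    - [-0.036, 0.172, -0.133]
    - [-0.053, 0.258, -0.199]
    - [-0.071, 0.344, -0.265]
    - [-0.089, 0.43, -0.331]
    - [-0.107, 0.516, -0.398]
    - [-0.107, 0.516, -0.398]
    - [-0.107, 0.516, -0.398]
  grip: [1, 1, 1, 1, 1, 1, 1, 1]

```text
time: 3.85
tcp_pos: [0.4407, -0.3003, 0.2191]
tcp_rot: [-0.512, 3.099, 0.001]
contact_force: [0.0, 0.3, -0.8]
width: 0.0854
```

Run:
```python
from h import *; import pickle
c=cap("wrist"); cv2.imwrite("pics/w3.png",c["color"][:,:,::-1]); pickle.dump(c,open("w3.pkl","wb"))
s=robot.observe(); print(s["tcp_pos"],s["joints"]); crop(c,"w3b",240,400,80,240,4)
```

```text
[ 0.44038625 -0.299887    0.21934741] [-6.55190088e-01  3.15815251e-01  1.86330499e+00  7.65679069e-04
  9.62378409e-01 -2.55422863e+00]
```

View pics/w3.png

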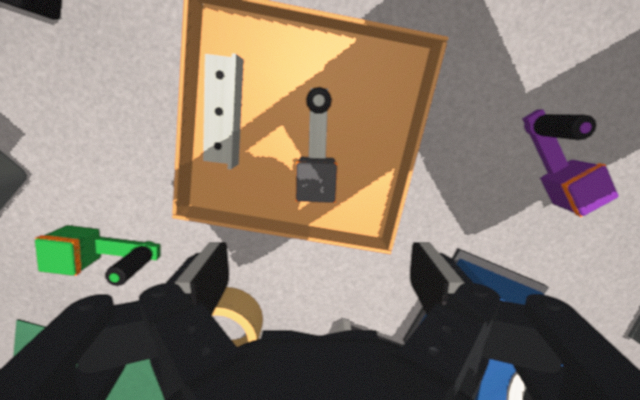

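View pics/w3b.png

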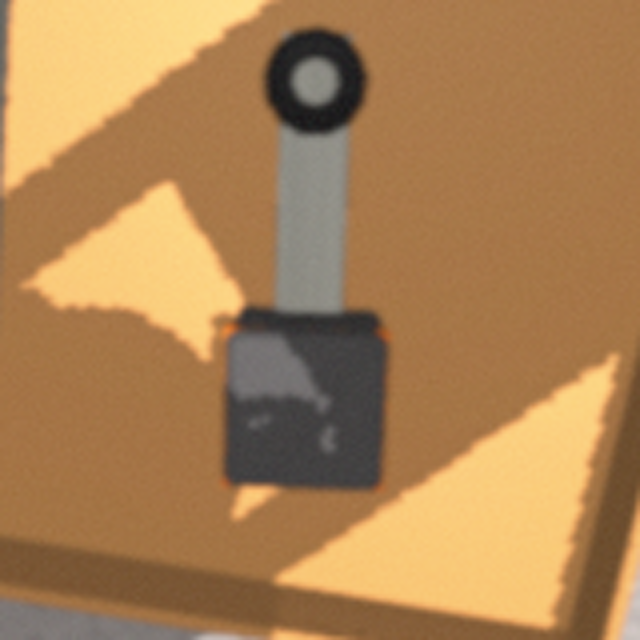

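Run:
```python
from h import *; import pickle
w=pickle.load(open("w3.pkl","rb")); f=lambda p:(240+(p[0]+.5)/4-.5,80+(p[1]+.5)/4-.5)
P=[onplane(w,*f(p),.055) for p in [(230,330),(388,334),(382,488),(226,484)]]
h=np.mean(P,0); print("hub",h)
for i in range(4):
    d=P[(i+1)%4]-P[i]; print(np.hypot(*d[:2]),np.degrees(np.arctan2(d[1],d[0])))
g=onplane(w,*f((316,80)),.078); d=g-h; print("grip",g,np.hypot(*d[:2]),np.degrees(np.arctan2(d[1],d[0])))
# tray corners rim z .045
T=[onplane(w,*p,.045) for p in [(188,-2),(446,38),(390,250),(175,215)]]
for t in T: print(t)
```

```text
hub [ 0.44947696 -0.3005042   0.055     ]
0.04201605114632433 107.21294142754141
0.042797204897787516 17.354341673283383
0.042948221985573014 -72.86245163982372
0.0427485516545125 -163.89490303534313
grip [ 0.36846161 -0.32513451  0.078     ] 0.08467668166617492 -163.0896656979021
[ 0.31951149 -0.4736138   0.045     ]
[ 0.27208482 -0.22490487  0.045     ]
[ 0.5020652  -0.19048626  0.045     ]
[ 0.54039152 -0.44136066  0.045     ]
```

Run:
```python
from h import *
path([.4495,-.3005,.027],down(3.44),5)
```

```text
[-1.7, -0.7, 38.5] [0.0, 0.0, 0.006]
[-3.3, -1.4, 76.9] [0.0, 0.0, 0.012]
[-5.0, -2.1, 115.4] [0.0, 0.0, 0.018]
[-6.7, -2.9, 153.9] [0.0, 0.0, 0.024]
[-8.3, -3.6, 192.4] [0.0, 0.001, 0.029]
```

arm_command:
  translation:
    - [-4, -2, 50]
    - [-8, -4, 100]
    - [-8, -4, 150]
    - [-8, -4, 180]
    - [-8, -4, 192]
    - [-8, -4, 192]
    - [-8, -4, 192]
    - [-8, -4, 192]
    - [-8, -4, 192]
    - [-8, -4, 192]
    - [-8, -4, 192]
    - [-8, -4, 192]
  turn:
    - [0, 0, 0.015]
    - [0, 0, 0.03]
    - [0, 0, 0.03]
    - [0, 0, 0.03]
    - [0, 0, 0.03]
    - [0, 0, 0.03]
    - [0, 0, 0.03]
    - [0, 0, 0.03]
    - [0, 0, 0.03]
    - [0, 0, 0.03]
    - [0, 0, 0.03]
    - [0, 0, 0.03]
  grip: [1, 1, 1, 1, 1, 1, 0.3, 0.3, 0.3, 0.3, 0.3, 0.3]

```text
time: 5.4
tcp_pos: [0.4489, -0.302, 0.0283]
tcp_rot: [-0.465, 3.106, -0.002]
contact_force: [-1.4, 2.7, 13.8]
width: 0.0426
```

Run:
```python
from h import *; import pickle
s=robot.observe(); print(s["tcp_pos"],s["joints"][5],s["width"],s["contact_force"])
c=cap("wrist"); cv2.imwrite("pics/w4.png",c["color"][:,:,::-1]); pickle.dump(c,open("w4.pkl","wb"))
```

```text
[ 0.44893661 -0.30204261  0.02834964] -2.51651207839843 0.0425942152114751 [-1.40696573  2.72582634 13.8241515 ]
```

View pics/w4.png

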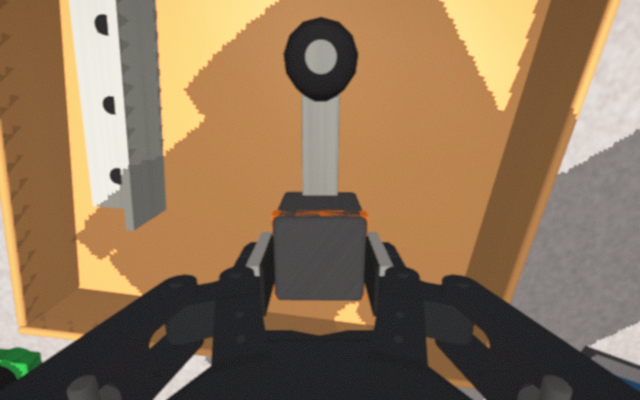

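Run:
```python
from h import *; import pickle
w=pickle.load(open("w4.pkl","rb")); H=w["hand_eye"]
cam={**w,"pose":H}
zt=.055-.0283
def pl(u,v,z): o,d=ray(cam,u,v); return (o+d*(z-o[2])/d[2])*1000
for p in [(274,215),(366,215),(366,299),(276,299)]: print(pl(*p,-zt))
print("pin",pl(320,57,-(.078-.0283)))
s=robot.observe()
Rt,sv=tilt(-.08,-.936); tip=np.array([.551,-.0235,.1772])
print(wrist_q(-.1,2.3,Rt*R.from_euler('z',-np.pi/2)))
path([.449,-.302,.15],down(3.44),2)
```

```text
[ 21.28421902 -20.3984836  -26.7       ]
[ 21.22632773  21.15040841 -26.7       ]
[-22.27654949  22.8813532  -26.7       ]
[-22.21538427 -21.19684706 -26.7       ]
pin [ 83.48743656   0.33848705 -49.7       ]
[ 0.03196362  0.31823229 -2.55447715]
[-0.1, -0.1, -60.8] [-0.001, 0.001, -0.001]
[-0.2, -0.1, -121.7] [-0.001, 0.001, -0.001]
```

Run:
```python
from h import *
Rt,sv=tilt(-.08,-.936); tip=np.array([.551,-.0235,.1772])
c=np.array([-.8,.2,23.3])/1000
pre=tip+sv*.04-Rt.apply(c); print(pre)
up=np.array([.449,-.302,.26])
s=robot.observe(); p0=s["tcp_pos"];R0=R.from_rotvec(s["tcp_rot"])
S=Slerp([0,1],R.concatenate([R0,Rt])); 
t=[(p0+(up-p0)*k/5,R0) for k in range(1,6)]+[(up+(pre-up)*k/8,S(k/8)) for k in range(1,9)]
rows(t)
```

```text
[ 0.51911975 -0.02170933  0.23186272]
[-0.1, -0.1, -46.3] [0.0, 0.0, 0.0]
[-0.1, -0.1, -92.7] [0.0, 0.0, 0.0]
[-0.2, -0.2, -139.0] [0.0, 0.0, 0.0]
[-0.3, -0.2, -185.3] [0.0, 0.0, 0.0]
[-0.3, -0.3, -231.7] [0.0, 0.0, 0.0]
[-19.0, 30.7, -228.2] [0.04, -0.052, -0.068]
[-37.6, 61.6, -224.7] [0.081, -0.105, -0.136]
[-56.2, 92.6, -221.2] [0.121, -0.157, -0.205]
[-74.9, 123.5, -217.7] [0.161, -0.21, -0.273]
[-93.5, 154.4, -214.2] [0.201, -0.262, -0.341]
[-112.1, 185.4, -210.7] [0.242, -0.315, -0.409]
[-130.8, 216.3, -207.2] [0.282, -0.367, -0.478]
[-149.4, 247.3, -203.7] [0.322, -0.419, -0.546]
```

arm_command:
  translation:
    - [0, 0, -25]
    - [0, 0, -70]
    - [0, 0, -120]
    - [0, 0, -170]
    - [0, 0, -210]
    - [0, 0, -232]
    - [-19, 31, -228]
    - [-38, 62, -225]
    - [-56, 93, -221]
    - [-75, 124, -218]
    - [-93, 154, -214]
    - [-112, 185, -211]
    - [-131, 216, -207]
    - [-142, 235, -205]
    - [-149, 247, -204]
    - [-149, 247, -204]
    - [-149, 247, -204]
    - [-149, 247, -204]
  turn:
    - [0, 0, 0]
    - [0, 0, 0]
    - [0, 0, 0]
    - [0, 0, 0]
    - [0, 0, 0]
    - [0, 0, 0]
    - [0.04, -0.052, -0.068]
    - [0.081, -0.105, -0.136]
    - [0.121, -0.157, -0.205]
    - [0.161, -0.21, -0.273]
    - [0.201, -0.262, -0.341]
    - [0.242, -0.315, -0.409]
    - [0.282, -0.367, -0.478]
    - [0.306, -0.398, -0.519]
    - [0.322, -0.419, -0.546]
    - [0.322, -0.419, -0.546]
    - [0.322, -0.419, -0.546]
    - [0.322, -0.419, -0.546]
  grip: [0.3, 0.3, 0.3, 0.3, 0.3, 0.3, 0.3, 0.3, 0.3, 0.3, 0.3, 0.3, 0.3, 0.3, 0.3, 0.3, 0.3, 0.3]

```text
time: 7.7
tcp_pos: [0.5187, -0.0225, 0.2314]
tcp_rot: [-1.105, 2.424, -0.346]
contact_force: [0.0, 1.8, -3.0]
width: 0.0421
```

Run:
```python
from h import *; import pickle
Rt,sv=tilt(-.08,-.936); tip=np.array([.551,-.0235,.1772])
c=np.array([-.8,.2,23.3])/1000
s=robot.observe(); R0=R.from_rotvec(s["tcp_rot"]); print(s["tcp_pos"],s["joints"],s["width"],(R0.inv()*Rt).as_rotvec())
print("tip rel crank origin (tool mm)",(R0.inv().apply(tip-s["tcp_pos"])-c)*1000)
for n in("wrist","scene","side"):
    k=cap(n); pickle.dump(k,open(f"w5{n}.pkl","wb"))
    if n=="wrist": cv2.imwrite("pics/w5.png",k["color"][:,:,::-1])
    if n=="scene": crop(k,"w5s",220,360,140,260,5)
    if n=="side": crop(k,"w5d",300,420,120,220,6)
```

```text
[ 0.51870276 -0.02252347  0.23141738] [-0.11483863  0.07889917  2.31313638  0.07765892  0.22852362 -2.61162523] 0.04213890265151277 [ 0.00143709 -0.00080021 -0.00102167]
tip rel crank origin (tool mm) [-1.04262138e+00 -1.15651367e-02  3.97885014e+01]
```

View pics/w5.png

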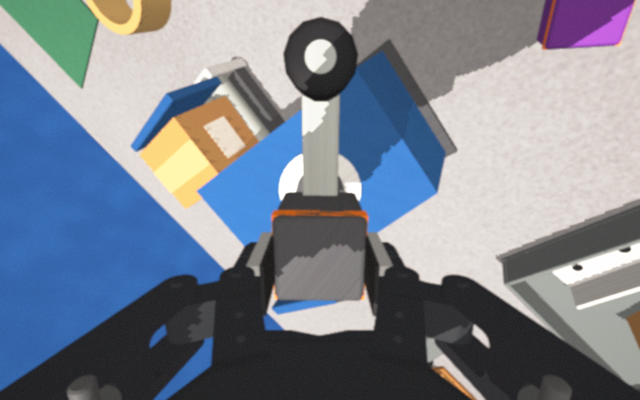

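View pics/w5s.png

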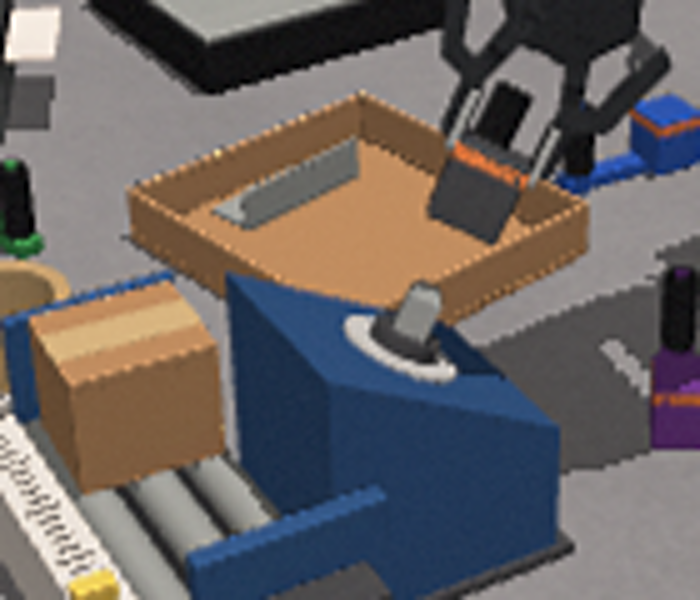

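View pics/w5d.png

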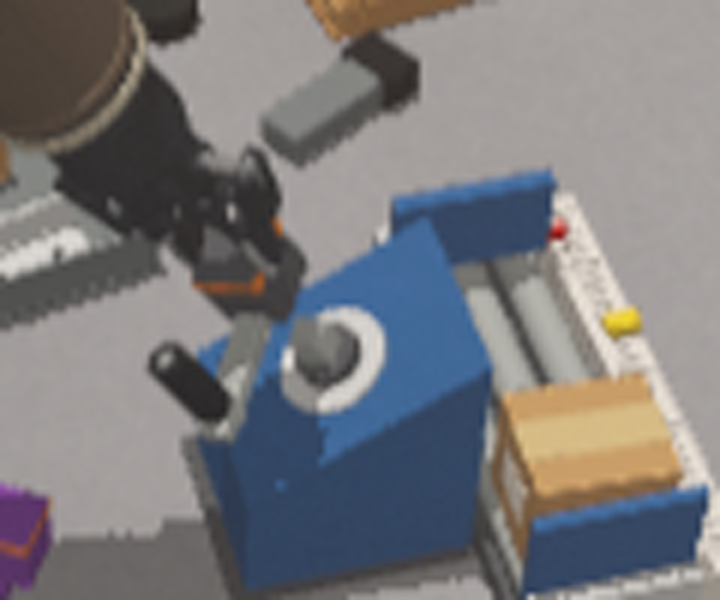

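Run:
```python
from h import *; import pickle
tip=np.array([.551,-.0235,.1772]); Rt,sv=tilt(-.08,-.936)
c=np.array([-.8,.2,23.3])/1000
T=np.array([.5187,-.0225,.2314]); 
for n,x0,y0,k in(("scene",220,140,5),("side",300,120,6)):
    cm=pickle.load(open(f"w5{n}.pkl","rb")); im=cv2.imread(f"pics/w5{n[0] if n=='scene' else 'd'}.png")
    g=lambda p:tuple(int(v) for v in ((proj(cm,p)-[x0,y0]+.5)*k-.5))
    for i in (-1,1):
      for j in (-1,1):
        a=T+Rt.apply(c+np.array([i*.022,j*.022,0])); b=a+sv*.05
        cv2.line(im,g(a),g(b),(0,255,0),1); cv2.circle(im,g(a),3,(0,255,0),-1)
        cv2.line(im,g(tip-sv*.007+Rt.apply([i*.01,j*.01,0])),g(tip-sv*.03+Rt.apply([i*.01,j*.01,0])),(0,0,255),1)
    cv2.circle(im,g(tip),3,(0,0,255),-1)
    cv2.imwrite(f"pics/v{n}.png",im)
```

```text
(no output)
```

View pics/vscene.png

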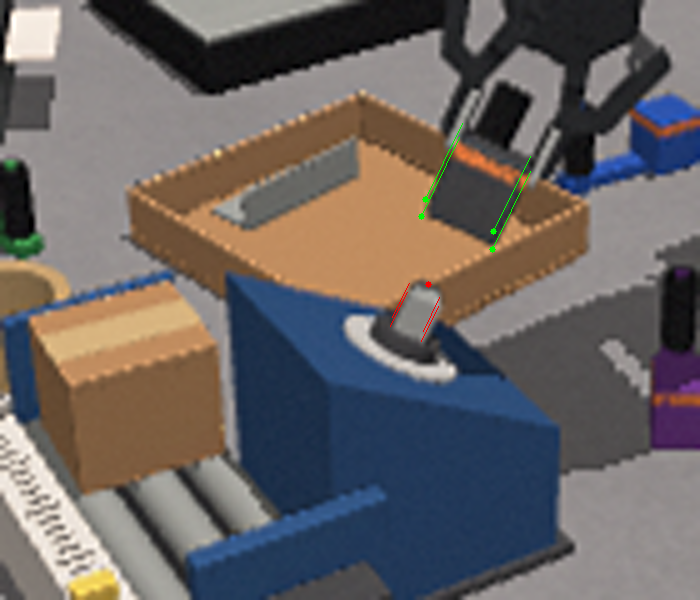

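View pics/vside.png

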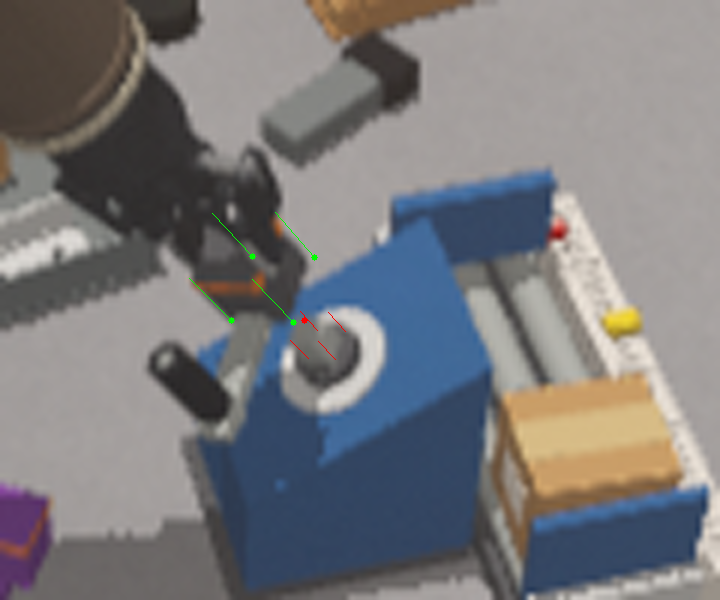

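arm_command:
  translation:
    - [-1, 0, 12]
    - [-1, 0, 24]
    - [-1, 0, 33]
    - [-1, 0, 38]
    - [-1, 0, 42]
    - [-1, 0, 46]
    - [-1, 0, 48]
    - [-1, 0, 48]
  turn:
    - [0, 0, 0]
    - [0, 0, 0]
    - [0, 0, 0]
    - [0, 0, 0]
    - [0, 0, 0]
    - [0, 0, 0]
    - [0, 0, 0]
    - [0, 0, 0]
  grip: [0.3, 0.3, 0.3, 0.3, 0.3, 0.3, 0.3, 0.3]

```text
time: 8.85
tcp_pos: [0.5428, -0.0231, 0.1897]
tcp_rot: [-1.106, 2.424, -0.345]
contact_force: [0.5, -1.4, -4.7]
width: 0.0423
```

```bash
cat > st.py <<'E'
from h import *
tip=np.array([.551,-.0235,.1772]); c=np.array([-.8,.2,23.3])/1000
s=robot.observe(); R0=R.from_rotvec(s["tcp_rot"])
print(s["time"],s["tcp_pos"],"q6",s["joints"][5],"w",s["width"])
print("tip rel",(R0.inv().apply(tip-s["tcp_pos"])-c)*1000,"F tool",R0.inv().apply(s["contact_force"]),"M",R0.inv().apply(s["moment"]))
E
python3 st.py
python3 - <<'E'
from h import *
k=cap("scene"); crop(k,"w6s",220,360,140,260,5)
E
```

```text
8.85 [ 0.54284941 -0.02308829  0.18972888] q6 -2.6762330013160525 w 0.0423396888250098
tip rel [ 0.12192659 -0.73097355 -8.3724191 ] F tool [2.20803303 0.64409054 4.37088361] M [-0.43709825  0.58492848 -0.01179693]
```

View pics/w6s.png

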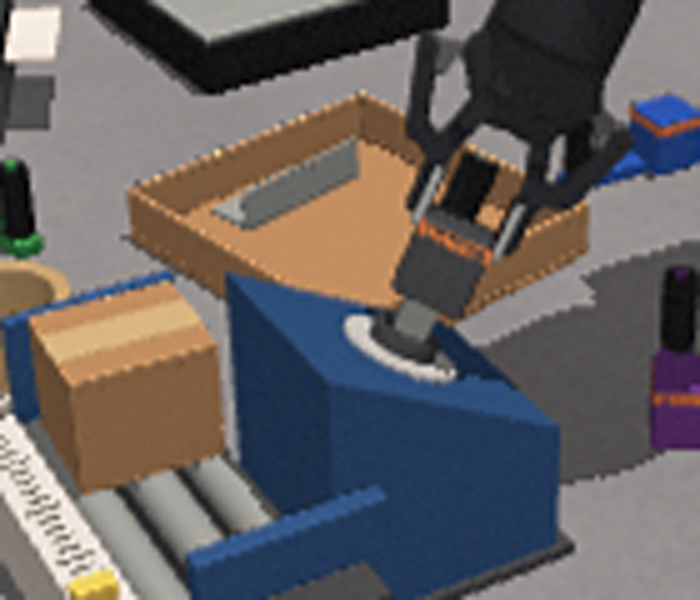

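arm_command:
  translation:
    - [0, 0, 4]
    - [0, 0, 8]
    - [0, 0, 12]
    - [0, 0, 15]
    - [0, 0, 18]
    - [0, 0, 20]
    - [0, 0, 21]
    - [0, 0, 21]
  turn:
    - [0, 0, 0]
    - [0, 0, 0]
    - [0, 0, 0]
    - [0, 0, 0]
    - [0, 0, 0]
    - [0, 0, 0]
    - [0, 0, 0]
    - [0, 0, 0]
  grip: [0.3, 0.3, 0.3, 0.3, 0.3, 0.3, 0.3, 0.3]

```text
time: 9.9
tcp_pos: [0.5526, -0.0243, 0.176]
tcp_rot: [-1.111, 2.435, -0.335]
contact_force: [-11.2, -6.0, -3.3]
width: 0.0422
```

```bash
python3 st.py
```

```text
9.9 [ 0.55262586 -0.02433595  0.1759867 ] q6 -2.7252805122893635 w 0.042181618361886004
tip rel [  0.75374907   0.93096304 -25.17965659] F tool [12.00373092  4.73995517 -2.33042066] M [-1.05362892  2.54431524 -0.08898201]
```

Run:
```python
from h import *
s=robot.observe(); print(s["joints"],s["qd"])
Rt,sv=tilt(-.08,-.936); R0=R.from_rotvec(s["tcp_rot"]); print((R0.inv()*Rt).as_rotvec(), np.degrees(np.arccos(-R0.as_matrix()[:,2]@sv)))
```

```text
[-0.11111688  0.23818468  2.30425049  0.1922745   0.09254984 -2.72528051] [ 0.00041721  0.00064649  0.00030089 -0.00389899 -0.00150962  0.00159443]
[ 0.0135838  -0.00688606 -0.00018818] 0.8725856573053269
```

```bash
cat > tgt.py <<'E'
from h import *
tip=np.array([.551,-.0235,.1772]); c=np.array([-.8,.2,23.3])/1000
Rt,sv=tilt(-.08,-.936); base=tip-.03*sv
def R1(ax=0,dt=.05,az=-.1):
    a=np.pi/6-dt; z=np.array([np.sin(a)*np.cos(az),np.sin(a)*np.sin(az),-np.cos(a)])
    z0=Rt.as_matrix()[:,2]; v=np.cross(z0,z); th=np.arcsin(np.linalg.norm(v))
    return R.from_rotvec(v/np.linalg.norm(v)*th)*Rt*R.from_euler('z',ax)
def T1(ax=0,h=0,dt=.05,az=-.1):
    r=R1(ax,dt,az); return base+sv*(.015+h)-r.apply(c-[0,0,.015]), r
E
python3 - <<'E'
from tgt import *
rows([T1(0,h) for h in (.004,.002,0,-.001)])
s=robot.observe(); print(wrist_q(s["joints"][0],s["joints"][1]+s["joints"][2],R1()*R.from_euler('z',-np.pi/2)))
E
```

```text
[0.4, 0.6, 0.8] [-0.021, 0.03, -0.0]
[0.4, 0.6, 2.8] [-0.021, 0.03, -0.0]
[0.4, 0.6, 4.8] [-0.021, 0.03, -0.0]
[0.4, 0.5, 5.8] [-0.021, 0.03, -0.0]
[ 0.04045793  0.12568556 -2.57439952]
```

arm_command:
  translation:
    - [0, 0, 0]
    - [0, 0, 1]
    - [0, 0, 1]
  turn:
    - [-0.028, 0.034, 0]
    - [-0.028, 0.034, 0]
    - [-0.028, 0.034, 0]
  grip: [0.3, 0.3, 0.3]

```text
time: 10.28
tcp_pos: [0.5533, -0.0244, 0.1752]
tcp_rot: [-1.127, 2.476, -0.324]
contact_force: [-9.7, -6.5, -2.9]
width: 0.0425
```

```bash
python3 st.py
python3 - <<'E'
from tgt import *
rows([T1(0,0)]); print(robot.observe()["joints"])
E
```

```text
10.275 [ 0.55329626 -0.02441015  0.17521665] q6 -2.5232095760679223 w 0.042500669694227576
tip rel [  0.9593741    1.19624025 -26.13900871] F tool [11.468972    3.27022056 -1.44866776] M [-0.95375456  2.20911204 -0.1480577 ]
[0.4, 0.6, 3.8] [0.006, -0.004, 0.0]
[-9.87792196e-02  2.43053637e-01  2.26641339e+00 -4.06063302e-04
  1.66086898e-01 -2.52320958e+00]
```

arm_command:
  translation:
    - [0.8, 0.5, 0]
    - [0.8, 0.5, 1.5]
    - [0.8, 0.5, 3]
    - [0.8, 0.5, 4.5]
    - [0.8, 0.5, 4.5]
  turn:
    - [0, 0, 0]
    - [0, 0, 0]
    - [0, 0, 0]
    - [0, 0, 0]
    - [0, 0, 0]
  grip: [0.3, 0.3, 0.3, 0.3, 0.3]

```text
time: 10.9
tcp_pos: [0.5546, -0.0249, 0.1716]
tcp_rot: [-1.126, 2.475, -0.325]
contact_force: [-20.1, -3.5, 14.1]
width: 0.0424
```

```bash
python3 st.py
python3 - <<'E'
from h import *
k=cap("scene"); crop(k,"w7s",190,330,140,290,4)
k=cap("wrist"); cv2.imwrite("pics/w7.png",k["color"][:,:,::-1])
E
```

```text
10.9 [ 0.55461462 -0.02494805  0.17156199] q6 -2.5268688819786025 w 0.042350294182622074
tip rel [  0.37966108   1.07923806 -30.01836356] F tool [ 10.94695298   5.98952021 -21.4985162 ] M [-0.92673209  2.00587523  0.04783286]
```

View pics/w7s.png

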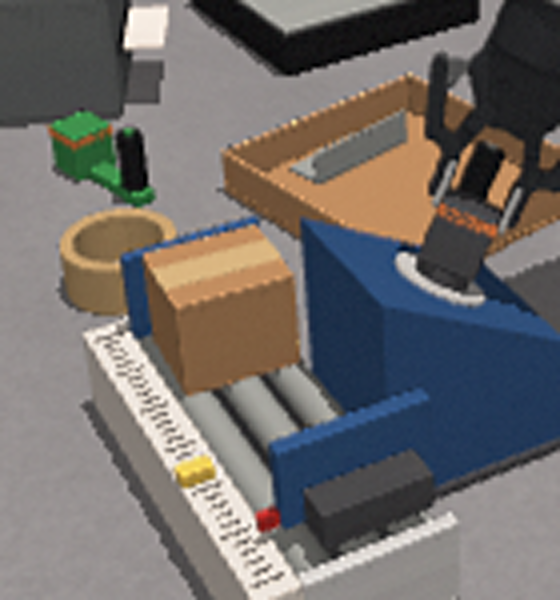

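View pics/w7.png

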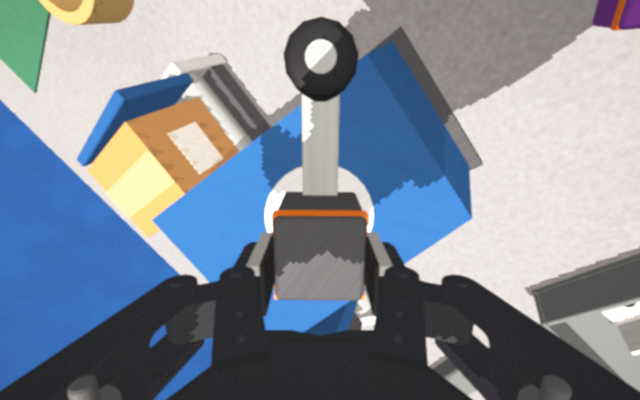

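arm_command:
  translation:
    - [0, 0, 1]
    - [0, 0, 1.5]
    - [0, 0, 1.5]
  turn:
    - [0, 0, 0]
    - [0, 0, 0]
    - [0, 0, 0]
  grip: [0.3, 0.3, 0.3]

```text
time: 11.38
tcp_pos: [0.5547, -0.0251, 0.1711]
tcp_rot: [-1.125, 2.475, -0.325]
contact_force: [-41.8, -4.7, 45.8]
width: 0.0427
```

```bash
python3 st.py
python3 - <<'E'
from tgt import *
s=robot.observe(); R0=R.from_rotvec(s["tcp_rot"]); print(s["joints"],np.degrees(np.arccos(-R0.as_matrix()[:,2]@sv)))
import pickle
k=cap("side"); a=cap("scene"); pickle.dump((k,a),open("p7.pkl","wb"))
crop(k,"w7d",370,420,140,200,8);crop(a,"w7e",220,300,240,300,8)
E
```

```text
11.375 [ 0.55472218 -0.0250518   0.17109587] q6 -2.526866840725274 w 0.042656770695556505
tip rel [  0.24104586   1.04299004 -30.48788359] F tool [ 16.48976127   7.9164671  -59.44129305] M [-1.01908845  2.83140937  0.12080533]
[-0.1000088   0.25286281  2.26953832  0.002728    0.15117366 -2.52686684] 3.2266570082513883
```

View pics/w7d.png

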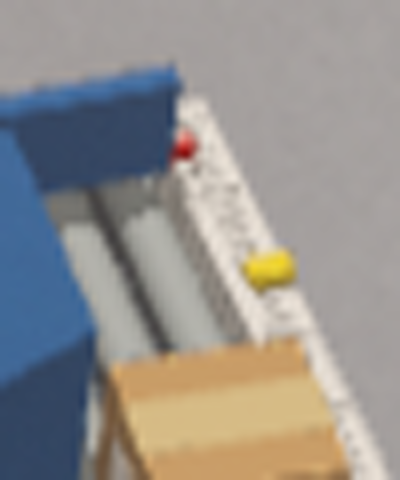

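View pics/w7e.png

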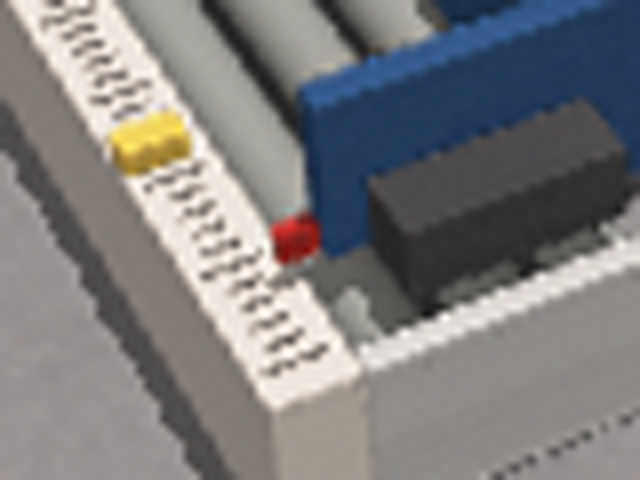

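```bash
cat > fence.py <<'E'
from h import *
def blob(c,kind):
    hsv=cv2.cvtColor(c["color"],cv2.COLOR_RGB2HSV)
    if kind=="y": m=cv2.inRange(hsv,(24,170,120),(34,255,255))
    else: m=cv2.inRange(hsv,(0,150,90),(6,255,255))|cv2.inRange(hsv,(174,150,90),(180,255,255))
    n,l,st,ce=cv2.connectedComponentsWithStats(m)
    return [(st[i,4],ce[i]) for i in range(1,n) if st[i,4]>=4]
def near(c,kind,p):
    q=proj(c,p); b=[x for x in blob(c,kind) if np.linalg.norm(x[1]-q)<60]
    if not b: return None,None
    b=max(b,key=lambda x:x[0]); return b
def fence(k,a,pp=(.775,.04,.08),yh=1.485):
    y=np.array([np.cos(yh),np.sin(yh),0]); out={}
    for kind,p in (("y",(.784,-.006,.075)),("r",pp)):
        bs=[near(c,kind,p) for c in (k,a)]; print(kind,[(b[0],None if b[1] is None else np.round(b[1],1)) for b in bs])
        if all(b[0] for b in bs):
            out[kind]=tri([ray(k,*bs[0][1]),ray(a,*bs[1][1])]); print(out[kind])
    if len(out)==2: print("gap mm",(out["r"][0]-out["y"][0])@y*1000)
    # per-view on planes
    return out
if __name__=="__main__":
    k=cap("side");a=cap("scene"); fence(k,a)
E
python3 - <<'E'
from fence import *; import pickle
k,a=pickle.load(open("p7.pkl","rb")); fence(k,a,(.772,.075,.085))
E
```

```text
y [(np.int32(13), array([403.2, 173.4])), (None, None)]
r [(np.int32(4), array([392.5, 158.5])), (np.int32(24), array([256.6, 269.2]))]
(array([0.770826  , 0.07351274, 0.08609608]), [np.float64(0.0003194767316665503), np.float64(0.000319476731666475)])
```

arm_command:
  translation:
    - [0, 0, -1.2]
    - [0, 0, -1.2]
  turn:
    - [0, 0, 0]
    - [0, 0, 0]
  grip: [0.3, 0.3]

```text
time: 11.72
tcp_pos: [0.5547, -0.0249, 0.1715]
tcp_rot: [-1.125, 2.475, -0.325]
contact_force: [-25.1, -3.8, 21.7]
width: 0.0424
```

```bash
python3 st.py
```

```text
11.725 [ 0.55468436 -0.02493606  0.17154848] q6 -2.5268631843406864 w 0.04243292283968699
tip rel [  0.42553588   1.11147286 -30.06138125] F tool [ 12.17617672   6.24880635 -30.48801649] M [-1.06673474  2.11664975  0.03452292]
```

arm_command:
  translation:
    - [0, 0.1, 0]
    - [0, 0.2, 0]
    - [0, 0.4, 0]
    - [-0.1, 0.5, 0]
    - [-0.1, 0.6, 0]
    - [-0.2, 0.7, 0]
    - [-0.3, 0.8, 0]
    - [-0.3, 0.9, 0]
    - [-0.4, 0.9, 0]
    - [-0.5, 1, 0]
  turn:
    - [0, 0, 0.15]
    - [0, 0, 0.3]
    - [0, 0, 0.45]
    - [0, 0, 0.6]
    - [0, 0, 0.75]
    - [0, 0, 0.9]
    - [0, 0, 1.05]
    - [0, 0, 1.2]
    - [0, 0, 1.35]
    - [0, 0, 1.5]
  grip: [0.3, 0.3, 0.3, 0.3, 0.3, 0.3, 0.3, 0.3, 0.3, 0.3]

```text
time: 12.98
tcp_pos: [0.5538, -0.0236, 0.1708]
tcp_rot: [0.858, 2.543, 0.143]
contact_force: [-22.7, 0.1, 16.0]
width: 0.0423
```

Run:
```python
from tgt import *
s=robot.observe(); R0=R.from_rotvec(s["tcp_rot"]); print(s["time"],s["tcp_pos"],s["joints"],s["width"],R0.inv().apply(s["contact_force"]),R0.inv().apply(s["moment"]))
k=cap("side"); a=cap("scene"); crop(k,"w8d",330,430,130,210,6);crop(a,"w8e",200,330,170,300,5)
```

```text
12.975 [ 0.55376244 -0.02360829  0.17079642] [-0.09676518  0.25236968  2.27037004 -0.00507259  0.15253795 -1.01203921] 0.04232188295856604 [  9.95924164  -8.64476785 -24.47612959] [ 1.36690278  1.81206609 -0.31110774]
```

View pics/w8d.png

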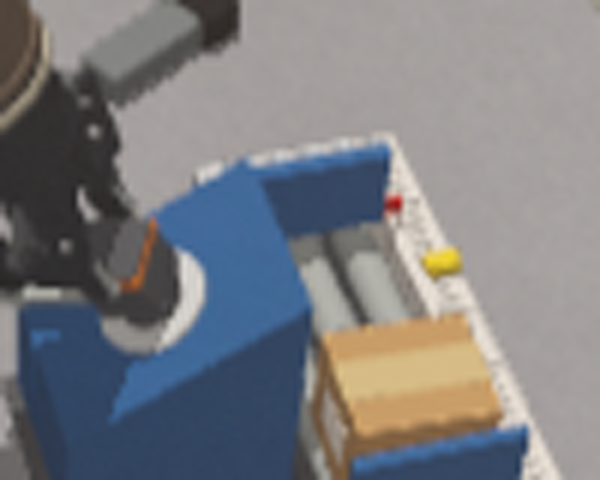

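View pics/w8e.png

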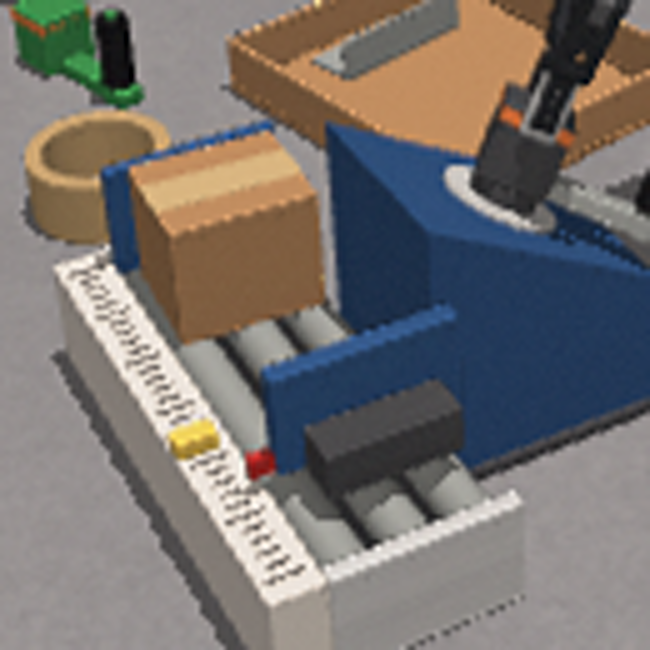

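arm_command:
  translation:
    - [0, 0.1, 0]
    - [0, 0.2, 0]
    - [0, 0.4, 0]
    - [-0.1, 0.5, 0]
    - [-0.1, 0.6, 0]
    - [-0.2, 0.7, 0]
    - [-0.3, 0.8, 0]
    - [-0.3, 0.9, 0]
    - [-0.4, 0.9, 0]
    - [-0.5, 1, 0]
    - [-0.5, 1, 0]
  turn:
    - [0, 0, 0.15]
    - [0, 0, 0.3]
    - [0, 0, 0.45]
    - [0, 0, 0.6]
    - [0, 0, 0.75]
    - [0, 0, 0.9]
    - [0, 0, 1.05]
    - [0, 0, 1.2]
    - [0, 0, 1.35]
    - [0, 0, 1.5]
    - [0, 0, 1.5]
  grip: [0.3, 0.3, 0.3, 0.3, 0.3, 0.3, 0.3, 0.3, 0.3, 0.3, 0.3]

```text
time: 14.45
tcp_pos: [0.5551, -0.0232, 0.1716]
tcp_rot: [2.486, 1.346, 0.557]
contact_force: [-23.9, -0.9, 18.2]
width: 0.0421
```

Run:
```python
from tgt import *
import pickle
s=robot.observe(); R0=R.from_rotvec(s["tcp_rot"]); print(s["time"],s["tcp_pos"],s["joints"],s["width"],R0.inv().apply(s["contact_force"]),R0.inv().apply(s["moment"]))
k=cap("side"); a=cap("scene"); crop(k,"w9d",380,430,150,200,10);crop(a,"w9e",210,290,220,280,8); pickle.dump((k,a),open("p9.pkl","wb"))
```

```text
14.45 [ 0.55506807 -0.02322436  0.17155369] [-0.09537671  0.2523792   2.26774468 -0.00944705  0.15428078  0.49160417] 0.04209565456134467 [ -8.8911861  -10.0029053  -26.95629332] [ 1.6283978  -1.46067695  0.18046245]
```

View pics/w9d.png

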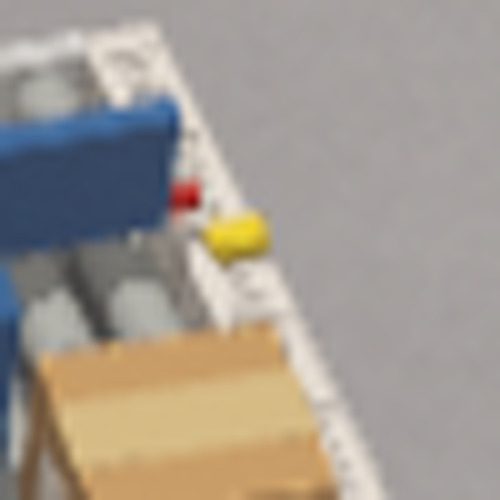

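View pics/w9e.png

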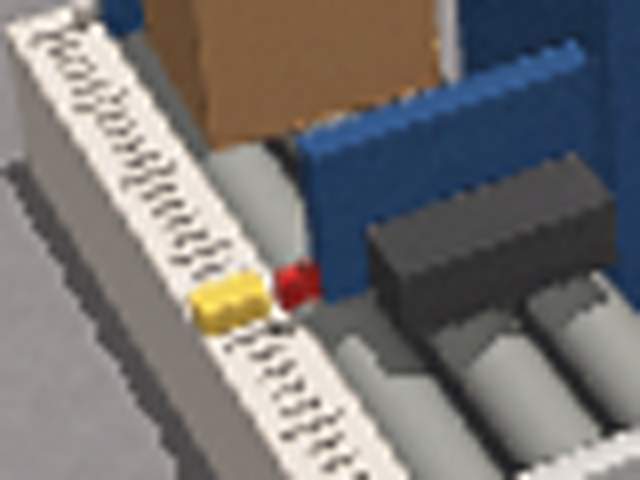

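Run:
```python
from fence import *; import pickle
k,a=pickle.load(open("p9.pkl","rb")); k0,a0=pickle.load(open("p7.pkl","rb"))
for K,A in((k0,a0),(k,a)):
    for kd,p in(("y",(.784,-.006,.075)),("r",(.774,.04,.085))): print(kd,near(K,kd,p),near(A,kd,p))
hs=cv2.cvtColor(a["color"],cv2.COLOR_RGB2HSV); print(hs[257,238])
r0,_=tri([ray(k0,392.5,158.5),ray(a0,256.6,269.2)])
r1,_=tri([ray(k,398.6,169.6),ray(a,247.1,255.4)])
m,e=tri([ray(k,403.3,173.5),ray(a,238.8,257.6)])
d=r1-r0; print(r0,r1,d,np.linalg.norm(d),np.arctan2(d[1],d[0])+np.pi,"m",m,e)
for yh in (1.47,1.485,1.5):
    y=np.array([np.cos(yh),np.sin(yh),0]); print(yh,(r1-m)@y*1000,(r0-m)@y*1000)
```

```text
y (np.int32(13), array([403.15384615, 173.38461538])) (None, None)
r (np.int32(4), array([392.5, 158.5])) (np.int32(24), array([256.625, 269.25 ]))
y (np.int32(13), array([403.15384615, 173.38461538])) (None, None)
r (np.int32(6), array([398. , 169.5])) (np.int32(21), array([247., 255.]))
[ 24 155 246]
[0.77080605 0.07341933 0.08618977] [0.76707464 0.01004748 0.08616866] [-3.73141363e-03 -6.33718557e-02 -2.11067094e-05] 0.06348161924841426 1.511982989797451 m [ 0.78291328 -0.00656332  0.07478589] [np.float64(0.0004838554300754692), np.float64(0.0004838554300751523)]
1.47 14.932708200719349 78.35838671594401
1.485 15.192464311076533 78.6509715502065
1.5 15.448802181056449 78.92586024767651
```

arm_command:
  translation:
    - [0, 0.1, 0]
    - [0, 0.2, 0]
    - [0, 0.4, 0]
    - [-0.1, 0.5, 0]
    - [-0.1, 0.5, 0]
    - [-0.1, 0.5, 0]
    - [-0.1, 0.5, 0]
    - [-0.1, 0.5, 0]
  turn:
    - [0, 0, 0.15]
    - [0, 0, 0.3]
    - [0, 0, 0.45]
    - [0, 0, 0.6]
    - [0, 0, 0.69]
    - [0, 0, 0.69]
    - [0, 0, 0.69]
    - [0, 0, 0.69]
  grip: [0.3, 0.3, 0.3, 0.3, 0.3, 0.3, 0.3, 0.3]

```text
time: 15.55
tcp_pos: [0.5553, -0.0238, 0.1717]
tcp_rot: [2.915, 0.448, 0.679]
contact_force: [-23.7, -4.4, 17.7]
width: 0.0426
```

Run:
```python
from tgt import *
from fence import near
import pickle
s=robot.observe(); R0=R.from_rotvec(s["tcp_rot"]); print(s["time"],s["tcp_pos"],s["joints"],s["width"],R0.inv().apply(s["contact_force"]),R0.inv().apply(s["moment"]))
k=cap("side"); a=cap("scene"); crop(k,"w10d",380,430,150,200,10);crop(a,"w10e",210,290,220,280,8); pickle.dump((k,a),open("p10.pkl","wb"))
for K,A in((k,a),):
    for kd,p in(("y",(.784,-.006,.075)),("r",(.774,.0,.085))): print(kd,near(K,kd,p),near(A,kd,p))
```

```text
15.55 [ 0.55534811 -0.02377862  0.17169912] [-0.09657183  0.25245549  2.26692945 -0.00707015  0.15510237  1.17580333] 0.042577022140027565 [-14.33196289   1.13266829 -26.27264455] [-0.38446979 -2.4392582  -0.02663575]
y (np.int32(11), array([403.54545455, 173.36363636])) (None, None)
r (np.int32(5), array([399.2, 172.6])) (np.int32(21), array([244.85714286, 252.        ]))
```

View pics/w10d.png

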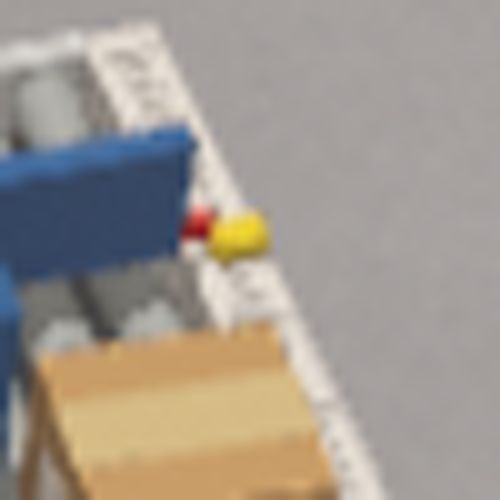

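View pics/w10e.png

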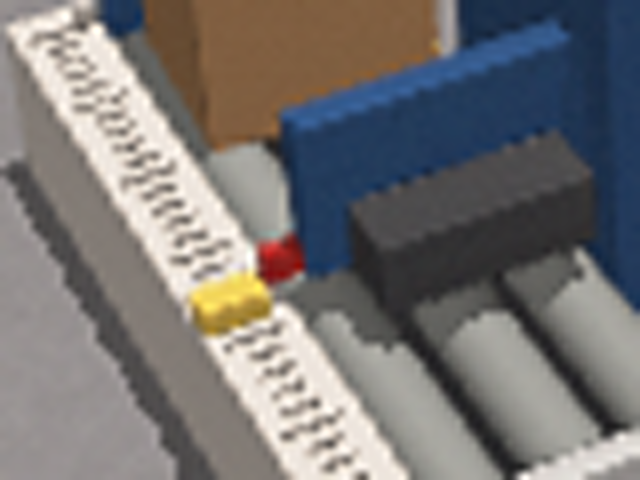

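Run:
```python
from h import *; import pickle
k,a=pickle.load(open("p10.pkl","rb")); k9,a9=pickle.load(open("p9.pkl","rb"))
from fence import near
y=np.array([np.cos(1.485),np.sin(1.485),0]); m=np.array([.78291,-.00656,.0748])
for A in (a9,a):
    b=near(A,"r",(.774,.005,.085))[1]; p=onplane(A,*b,.0862); print(p,(p-m)@y*1000)
r,e=tri([ray(k,400,172.4),ray(a,244.9,252.2)]); print(r,e,(r-m)@y*1000)
```

```text
[0.76487983 0.00951415 0.0862    ] 14.469995572500169
[ 0.76386521 -0.00495828  0.0862    ] -0.036135542447676486
[ 0.76590614 -0.00536775  0.0861267 ] [np.float64(0.002103464720233452), np.float64(0.0021034647202335085)] -0.2692166948475214
```

Run:
```python
from tgt import *
s=robot.observe(); R0=R.from_rotvec(s["tcp_rot"]); u=R0.inv().apply(sv); print("s in tool",u)
for d in (2,10,20,30,40,55,75): print(np.round(u*d,1))
up=s["tcp_pos"]+sv*.075; print(up)
Rd=down(.30); dst=np.array([.3675,-.325,0.03])
print((R0.inv()*Rd).as_rotvec(), (Rd.inv()*R0).magnitude())
```

```text
s in tool [-0.05552529 -0.01339949 -0.99836737]
[-0.1 -0.  -2. ]
[ -0.6  -0.1 -10. ]
[ -1.1  -0.3 -20. ]
[ -1.7  -0.4 -30. ]
[ -2.2  -0.5 -39.9]
[ -3.1  -0.7 -54.9]
[ -4.2  -1.  -74.9]
[ 0.51798332 -0.02080066  0.23666859]
[ 0.18261967 -0.42999507  0.00506969] 0.4671952581876416
```

arm_command:
  translation:
    - [0, 0, -1.5]
    - [-0.2, 0, -4]
    - [-0.6, -0.1, -10]
    - [-1.1, -0.3, -18]
    - [-1.7, -0.4, -27]
    - [-2.2, -0.5, -38]
    - [-3.1, -0.7, -52]
    - [-3.6, -0.8, -65]
    - [-4.2, -1, -75]
    - [-4.2, -1, -75]
  turn:
    - [0, 0, 0]
    - [0, 0, 0]
    - [0, 0, 0]
    - [0, 0, 0]
    - [0, 0, 0]
    - [0, 0, 0]
    - [0, 0, 0]
    - [0, 0, 0]
    - [0, 0, 0]
    - [0, 0, 0]
  grip: [0.3, 0.3, 0.3, 0.3, 0.3, 0.3, 0.3, 0.3, 0.3, 0.3]

```text
time: 16.9
tcp_pos: [0.5197, -0.0208, 0.2382]
tcp_rot: [2.912, 0.448, 0.686]
contact_force: [0.3, -0.1, -3.8]
width: 0.0422
```

```bash
python3 st.py
python3 - <<'E'
from tgt import *
from fence import near
import pickle
w=cap("wrist"); cv2.imwrite("pics/w11.png",w["color"][:,:,::-1]); pickle.dump(w,open("w11.pkl","wb"))
a=cap("scene"); cv2.imwrite("pics/w11s.png",a["color"][:,:,::-1]); b=near(a,"r",(.77,0,.085)); print(b)
p=onplane(a,*b[1],.0862); y=np.array([np.cos(1.485),np.sin(1.485),0]); print((p-np.array([.78291,-.00656,.0748]))@y*1000)
E
```

```text
16.9 [ 0.5197247  -0.0207799   0.23819618] q6 1.1680941572547665 w 0.04217387211216845
tip rel [ 1.17696603 -0.44512744 45.29938178] F tool [-1.33436607 -0.54756561  3.57858259] M [ 0.19246808 -0.52207348 -0.04570247]
(np.int32(21), array([244.85714286, 252.        ]))
-0.036135542447676486
```

View pics/w11.png

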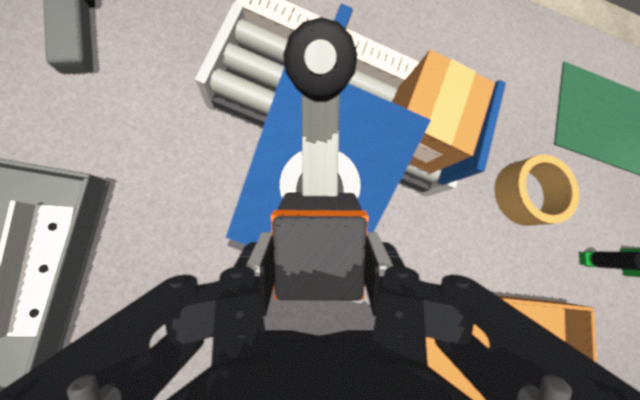

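View pics/w11s.png

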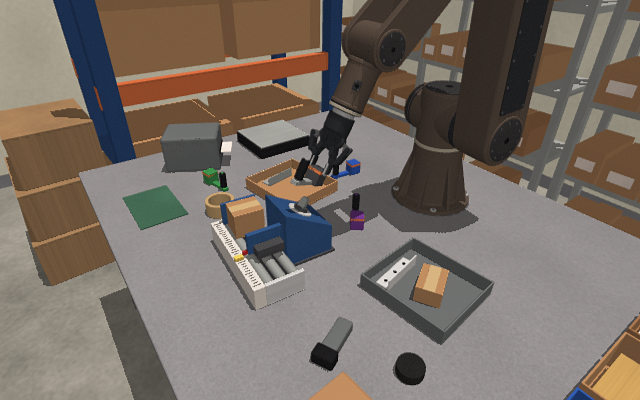

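Run:
```python
from h import *
s=robot.observe(); p0=s["tcp_pos"];R0=R.from_rotvec(s["tcp_rot"]); dst=np.array([.3675,-.325,0])
S=Slerp([0,1],R.concatenate([R0,down(.30)]))
t=[]
for k in range(1,9):
    p=p0+(dst-p0)*k/8; p[2]=.24-.1*(k/8)**2; t.append((p,S(k/8)))
for z in (.1,.06,.04,.034,.031): t.append((np.array([.3675,-.325,z]),down(.30)))
rows(t)
```

```text
[-27.6, 31.4, -7.9] [0.023, -0.054, 0.001]
[-57.6, 61.8, -10.6] [0.046, -0.108, 0.001]
[-88.9, 91.6, -10.6] [0.069, -0.162, 0.002]
[-121.5, 120.8, -7.7] [0.092, -0.216, 0.003]
[-155.4, 149.5, -2.0] [0.115, -0.271, 0.003]
[-190.6, 177.6, 6.4] [0.138, -0.325, 0.004]
[-227.2, 205.2, 17.6] [0.161, -0.379, 0.005]
[-265.0, 232.2, 31.6] [0.184, -0.433, 0.005]
[-281.7, 225.1, 67.3] [0.184, -0.433, 0.005]
[-298.3, 218.0, 103.0] [0.184, -0.433, 0.005]
[-306.7, 214.4, 120.8] [0.184, -0.433, 0.005]
[-309.2, 213.4, 126.1] [0.184, -0.433, 0.005]
[-310.4, 212.8, 128.8] [0.184, -0.433, 0.005]
```

arm_command:
  translation:
    - [-28, 31, -8]
    - [-58, 62, -11]
    - [-89, 92, -11]
    - [-121, 121, -8]
    - [-155, 149, -2]
    - [-191, 178, 6]
    - [-227, 205, 18]
    - [-265, 232, 32]
    - [-282, 225, 67]
    - [-282, 225, 67]
    - [-282, 225, 67]
  turn:
    - [0.023, -0.054, 0.001]
    - [0.046, -0.108, 0.001]
    - [0.069, -0.162, 0.002]
    - [0.092, -0.216, 0.003]
    - [0.115, -0.271, 0.003]
    - [0.138, -0.325, 0.004]
    - [0.161, -0.379, 0.005]
    - [0.184, -0.433, 0.005]
    - [0.184, -0.433, 0.005]
    - [0.184, -0.433, 0.005]
    - [0.184, -0.433, 0.005]
  grip: [0.3, 0.3, 0.3, 0.3, 0.3, 0.3, 0.3, 0.3, 0.3, 0.3, 0.3]

```text
time: 18.38
tcp_pos: [0.3673, -0.3249, 0.1007]
tcp_rot: [-3.106, -0.47, 0.0]
contact_force: [-0.5, -0.9, -2.9]
width: 0.0424
```

Run:
```python
from h import *
s=robot.observe();R0=R.from_rotvec(s["tcp_rot"]); print(s["tcp_pos"],s["joints"],R0.as_matrix()[:,2],s["contact_force"],s["width"])
w=cap("wrist"); cv2.imwrite("pics/w12.png",w["color"][:,:,::-1]); k=cap("side"); crop(k,"w12d",280,400,220,340,5)
```

```text
[ 0.36727974 -0.32490714  0.10070368] [-7.86021794e-01  4.28845426e-01  2.06787113e+00 -1.41850003e-04
  6.45227195e-01  4.84226622e-01] [-3.08464427e-04  1.88133547e-04 -9.99999935e-01] [-0.54011541 -0.9072752  -2.93027886] 0.04235770789774469
```

View pics/w12.png

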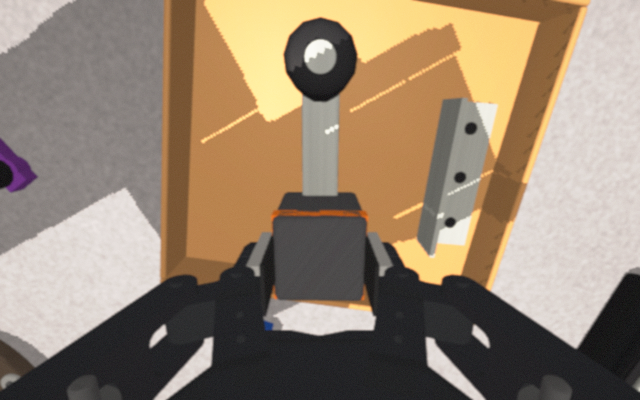

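View pics/w12d.png

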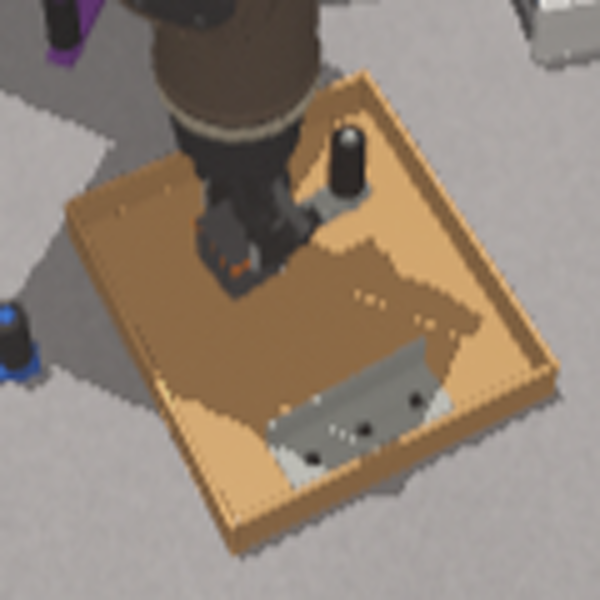

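arm_command:
  translation:
    - [0, 0, 25]
    - [0, 0, 45]
    - [0, 0, 58]
    - [0, 0, 65]
    - [0, 0, 69]
    - [0, 0, 71]
    - [0, 0, 72]
    - [0, 0, 72]
  turn:
    - [0, 0, 0]
    - [0, 0, 0]
    - [0, 0, 0]
    - [0, 0, 0]
    - [0, 0, 0]
    - [0, 0, 0]
    - [0, 0, 0]
    - [0, 0, 0]
  grip: [0.3, 0.3, 0.3, 0.3, 0.3, 0.3, 0.3, 0.3]

```text
time: 19.48
tcp_pos: [0.367, -0.3251, 0.0285]
tcp_rot: [3.106, 0.47, -0.0]
contact_force: [-0.8, 0.2, 1.7]
width: 0.0426
```

```bash
python3 st.py | head -1; python3 -c "
from h import *
print(robot.observe()['contact_force'])"
```

```text
19.475 [ 0.36704303 -0.32513065  0.02847345] q6 0.4842229200056686 w 0.042644666820218315
[-0.75292973  0.20970389  1.73854189]
```

arm_command:
  translation:
    - [0, 0, 0.5]
    - [0, 0, 0.5]
    - [0, 0, 0.5]
    - [0, 0, 0.5]
    - [0, 0, 0.5]
    - [0, 0, 0.5]
    - [0, 0, 0.5]
    - [0, 0, 0.5]
  turn:
    - [0, 0, 0]
    - [0, 0, 0]
    - [0, 0, 0]
    - [0, 0, 0]
    - [0, 0, 0]
    - [0, 0, 0]
    - [0, 0, 0]
    - [0, 0, 0]
  grip: [0.3, 0.6, 0.7, 0.8, 0.9, 1, 1, 1]

```text
time: 20.48
tcp_pos: [0.3669, -0.3249, 0.0276]
tcp_rot: [-3.106, -0.47, 0.001]
contact_force: [0.1, -0.9, 0.2]
width: 0.0854
```

arm_command:
  translation:
    - [0, 0, -10]
    - [0, 0, -30]
    - [0, 0, -60]
    - [0, 0, -100]
    - [0, 0, -150]
    - [0, 0, -190]
    - [0, 0, -190]
    - [0, 0, -190]
  turn:
    - [0, 0, 0]
    - [0, 0, 0]
    - [0, 0, 0]
    - [0, 0, 0]
    - [0, 0, 0]
    - [0, 0, 0]
    - [0, 0, 0]
    - [0, 0, 0]
  grip: [1, 1, 1, 1, 1, 1, 1, 1]

```text
time: 21.48
tcp_pos: [0.3667, -0.3247, 0.2176]
tcp_rot: [-3.106, -0.47, 0.001]
contact_force: [0.2, 0.2, 0.0]
width: 0.0857
```

Run:
```python
from h import *; import pickle
s=robot.observe(); print(s["time"],s["tcp_pos"],s["joints"],s["width"],s["contact_force"])
w=cap("wrist"); cv2.imwrite("pics/w13.png",w["color"][:,:,::-1]); pickle.dump(w,open("w13.pkl","wb"))
# plan a look at the pointer: over the marker/ pointer
tgt=np.array([.70,-.0,.33]); path(tgt,down(2.9),8)
```

```text
21.475 [ 0.36672056 -0.32473453  0.21761835] [-7.86502516e-01  2.57896187e-01  1.95493957e+00 -2.31866335e-04
  9.29090645e-01  4.84133401e-01] 0.08573719013077152 [0.18681047 0.23766972 0.0360886 ]
[51.8, -26.4, -14.1] [-0.0, -0.0, -0.325]
[103.6, -52.9, -28.3] [-0.0, -0.0, -0.65]
[155.4, -79.3, -42.4] [-0.001, -0.001, -0.975]
[207.2, -105.7, -56.5] [-0.001, -0.001, -1.3]
[259.0, -132.2, -70.7] [-0.001, -0.001, -1.625]
[310.9, -158.6, -84.8] [-0.001, -0.001, -1.95]
[362.7, -185.0, -98.9] [-0.001, -0.001, -2.275]
[414.5, -211.5, -113.1] [-0.002, -0.001, -2.6]
```

View pics/w13.png

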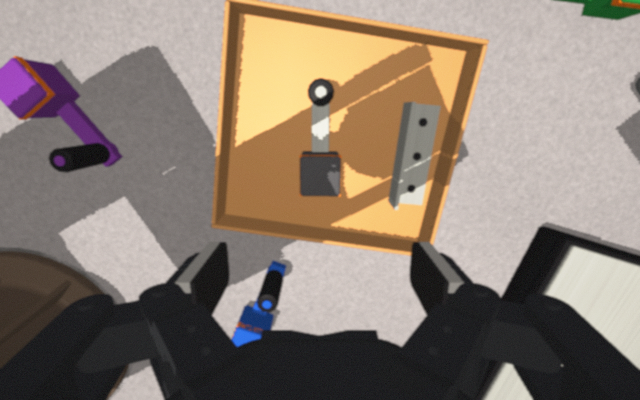

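Run:
```python
from h import *
path([.70,0,.33],down(.1),9)
```

```text
[46.1, -23.5, -12.6] [-0.0, 0.0, 0.022]
[92.1, -47.0, -25.1] [-0.0, 0.0, 0.045]
[138.2, -70.5, -37.7] [-0.0, 0.0, 0.067]
[184.2, -94.0, -50.3] [-0.001, 0.0, 0.089]
[230.3, -117.5, -62.8] [-0.001, 0.001, 0.111]
[276.3, -141.0, -75.4] [-0.001, 0.001, 0.134]
[322.4, -164.5, -87.9] [-0.001, 0.001, 0.156]
[368.4, -188.0, -100.5] [-0.001, 0.001, 0.178]
[414.5, -211.5, -113.1] [-0.001, 0.001, 0.2]
```

arm_command:
  translation:
    - [46, -23, -25]
    - [92, -47, -50]
    - [138, -70, -70]
    - [184, -94, -85]
    - [230, -117, -95]
    - [276, -141, -100]
    - [322, -164, -105]
    - [368, -188, -110]
    - [414, -211, -113]
    - [414, -211, -113]
    - [414, -211, -113]
  turn:
    - [0, 0, 0.02]
    - [0, 0, 0.04]
    - [0, 0, 0.07]
    - [0, 0, 0.09]
    - [0, 0, 0.11]
    - [0, 0, 0.13]
    - [0, 0, 0.16]
    - [0, 0, 0.18]
    - [0, 0, 0.2]
    - [0, 0, 0.2]
    - [0, 0, 0.2]
  grip: [1, 1, 1, 1, 1, 1, 1, 1, 1, 1, 1]

```text
time: 22.9
tcp_pos: [0.6994, -0.001, 0.3287]
tcp_rot: [-3.137, -0.158, 0.005]
contact_force: [0.0, -0.5, -0.1]
width: 0.0855
```

Run:
```python
from h import *; import pickle
w=cap("wrist"); pickle.dump(w,open("w14.pkl","wb")); q=proj(w,[.775,-.005,.08]); print(q)
u,v=int(q[0]),int(q[1]); y0=max(0,v-60); print(u-60,y0); crop(w,"w14",u-60,u+60,y0,y0+110,5)
```

```text
[328.28622277 104.12462234]
268 44
```

View pics/w14.png

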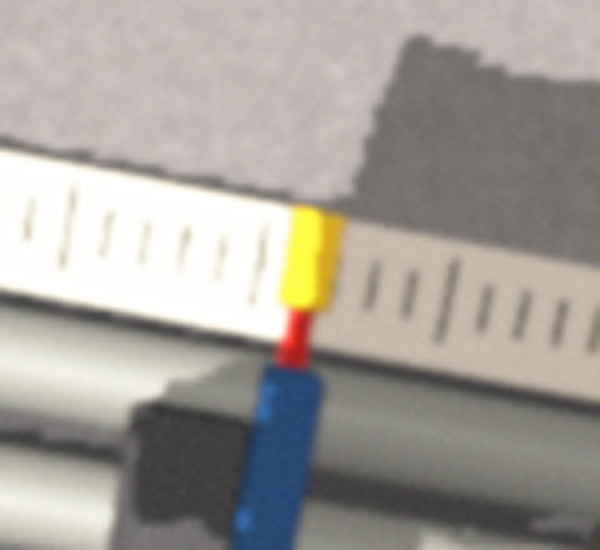

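Run:
```python
from h import *
s=robot.observe(); print(s["time"],s["contact_force"]); k=cap("side"); crop(k,"fin",270,440,130,350,3)
print(robot.finish_job())
```

```text
22.95 [-1.05611855 -0.17053381 -0.22681435]
the job is handed in; nothing more can be done
None
```

View pics/fin.png

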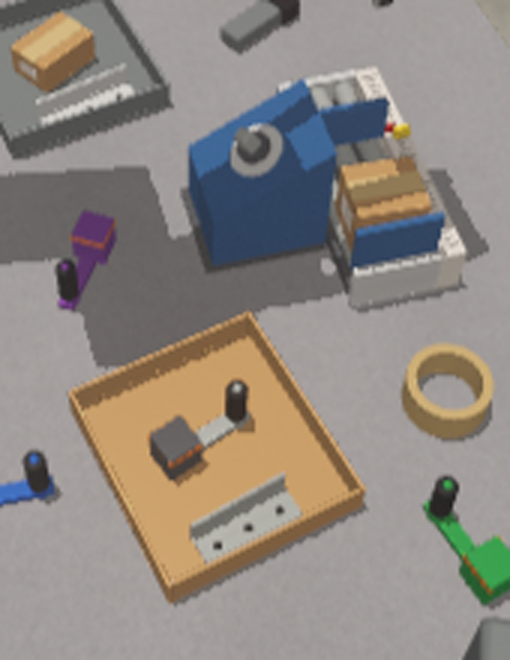

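I fitted the crank on the shaft, wound it clockwise about 3.7 rad in three turns, lifted it off and laid it flat in the brown tray. I handed the job in at about 23 s of the 72 s allowed.

**Seating:** the crank stopped firmly at about 30 mm depth, with roughly 60 N pushing down the shaft. On the way in, joint 5 came close to its lower limit. I finished the push and the winding with the tool tilted about 3° off the shaft axis, within the socket's play.

**Pointer:** my last checks put it well inside the 7 mm tolerance. The scene camera gave about 0 mm from the marker centre both before and just after the crank came off. A wrist view from above gave roughly 1.5 mm. The two differ slightly but agree within their accuracy.

**Crank in the tray:** it lies flat with the grip up, turned about half round from how it lay at the start. The final side picture shows it well inside the tray.

**Other things:** by eye, nothing else looked moved in the final pictures. I did not measure the loose parts individually. The gripper was open and clear of everything at hand-in.

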